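Make up two desk kits on the hand-out trays

TASK

Make up the two kits for the new lab members: the stapler and the jar of clips go into the long paper tray, side by side on the sheets, and the memo block goes into the square tray, with the roll of tape lying flat and centred on top of the block. Everything stands upright the way it does now and is lowered until it touches, not dropped, since the stacks of sheets differ in height. Leave the mug, the calculator and the phone where they are.

Things in the scene. Friction and masses are not known exactly. Their poses are not given: they have to be found in the camera images.
- stapler_mid (a point): small desk stapler standing on its base, black top, grey middle, dark steel base, loose; 110 long (its x), 30 wide (its y), 42 high; nearly straight sides, gripped across its width; the point is its centre, 21 mm above its underside; z up
- jar_mid (a point): closed round jar of paper clips, clear with a white lid, loose; 49 in diameter, 45 high, straight sides; the point is its centre, 22.5 mm above its underside; z up
- memo_mid (a point): block of plain white memo paper, a rigid slab, loose; 86 long (its x), 56 wide (its y), 32 high; the point is its centre, 16 mm above its underside; z up
- roll_mid (a point): roll of amber-brown adhesive tape lying flat, a ring of 54 outer and 38 inner diameter, 20 high, loose; the point is the centre of the ring, 10 mm above its underside; z up
- long_tray: oblong grey open paper tray, fixed to the desk; 218 long (its x), 133 wide (its y) outside, walls 4 thick and 34 high; origin at the centre of its underside, on the desk. Inside lies a stack of hand-out sheets (rigid, fixed) filling it wall to wall; its flat top is somewhere from 8 to 30 mm above the desk, different in each tray and at each start and not told by this pose: feel for it when setting down.
- square_tray: square grey open paper tray, fixed to the desk; 158 by 158 outside, walls 4 thick and 34 high; origin at the centre of its underside, on the desk. Inside lies a stack of hand-out sheets (rigid, fixed) filling it wall to wall; its flat top is somewhere from 8 to 30 mm above the desk, different in each tray and at each start and not told by this pose: feel for it when setting down.
- mug: white ceramic mug standing among the stock, a bystander to be left alone; 72 in diameter, 85 high, handle reaching some 35 mm out at its +y side; origin at the centre of its underside
- calculator: black pocket calculator lying flat with white keys, a bystander; 112 (its x) by 66 (its y), 10 high; origin at the centre of its underside
- phone: plain black mobile phone lying flat in the middle, a bystander; 145 (its x) by 70 (its y), 9 high; origin at the centre of its underside
Not all that is in view belongs to the job. Of the things that look like the part that bears roll_mid, the middle-sized one is meant.

How it is judged:
By the outcome, as a careful person would: the job done as asked, in the order asked, and still so for the second after the job is handed in, with the robot touching nothing.
It also fails if it takes over 106 s, if anything falls off the work surface, if the arm or the gripper's body presses on something with over 40 N, if the wrist force passes 120 N, or if a joint passes its speed limit or range.

ROBOT

A 7-joint arm with a two-finger parallel gripper is mounted at the origin on the work surface. World frame = base frame: x ahead of the robot, y to its left, z up, the work surface at z = 0. Lengths are in m, angles in rad, forces in N, time in s.
With the tool pointing down it reaches from about 0.425 to 0.95 m from the base axis. Payload 16.7 kg.
Tool frame: the origin (TCP) lies at the very end of the fingers, on their centre line; the grasp point (between the pads) lies 19 mm behind it; z points along the fingers, x is the direction in which the jaws open and shut, and the axes are right-handed (so a half turn about z gives the same grasp; the last joint's range is limited). The gripper opens to 94 mm and grips with 3 to 60 N. Pads are 16 mm wide; open, the fingers measure 119 mm over their backs; the gripper's body (75 mm by 177 mm) begins 78 mm behind the grasp point.
Start: joints at [1.113, 0.426, 0.074, 1.606, -0.034, 1.111, -0.067], TCP at [0.205, -0.643, 0.205] pointing down, gripper open.
Joint ranges: [-2.85, 2.85], [-0.5, 2.14], [-1.23, 1.37], [0.21, 2.46], [-1.02, 4.16], [0.16, 2.05], [-2.73, 2.73]. Speed limits (rad/s): [1.89, 1.89, 2.39, 2.39, 3.01, 3.01, 3.01].

INTERFACE

Orientations are given as a unit quaternion [x, y, z, w].
In Python, from plant import sensors, vision, hand_in gives the robot as it stands. The module is installed in compiled form; this text tells all that it offers.
- The arm moves only by the tool jog_arm, never from a script. Its argument "steps" is one flat list of numbers, 7 for each row, row after row: the closure, from -1 (fully open) to 1 (shut), then the shift along the tool's x, y, z in cm, then the turn, a rotation vector about the tool's x, y, z in degrees. A call has exactly 5 rows; each row shifts and turns the commanded pose from where the row before left it, along the tool's axes as they then stand; what a row does not reach is not made up. A row lasts 1/12 s, in which the tool goes at most 41.7 mm and 7.16 degrees, less where a joint would pass 70% of its speed; a pose out of reach is approached as far as the arm can. A call with a gripper value outside its range is refused whole. The fingers move at their own pace and stop on an object; "grip_force" is the grip in N (left out, the last holds). Time passes only in rows, so rows that do not move let the fingers close, or fill a call up. It gives the time, the measured TCP pose, the force and the opening at its end, in the units of the state.
- sensors.state(): the state, without advancing time (a new reading comes with each control period).
- vision.grab_frame(name): name is "scene" or "top" or "wrist"; returns a dict with "frame" (400x640x3 uint8, red, green, blue), "fx", "fy", "cx", "cy" (pixels), "k1" (the pictures are not rectified: a ray, as slopes to the right and down, at radius r is drawn at 1 + k1 r^2 times it, then the intrinsics apply), "rvec" (rotation vector, rad) and "tvec" (3), from world to camera coordinates, as OpenCV has them; the wrist camera has in their place "hand_eye" (4x4, takes a point from camera to tool coordinates, whose origin is the TCP and whose axes are the tool frame's). Camera axes: x right, y down, z forward; pixel columns grow to the right and rows downward; lengths in m; the calibration is good to about 2 mm. A picture is of the moment at which its call begins: read the wrist's pose just before it. There is no depth.
- hand_in(): hands the job in, once; it reports no verdict.
The state is a dict: "time_s": time; "joint_pos": joint angles; "qd": joint speeds; "joint_efforts": joint torques, N m; "tcp_pos": TCP position; "tool_rot": TCP orientation; "ft_force": force on the tool from outside, world axes, zero at the start; "wrist_torque": the same for the moment, N m; "finger_gap": finger opening in m.
Only numpy, scipy, OpenCV 4.12 (cv2) and the standard library are available. Lean on these libraries where they do the work, as an engineer would, in place of code of your own. Each camera call takes 0.05 s, during which the arm holds its last target.

## Working session

There is one attempt and no reset: what is moved stays moved. The work goes in short steps, Python scripts to look and compute and a tool call to move; the robot and the scene stay as the last step left them, time stands still between calls to the robot, and variables do not carry over. Pictures are saved under pics/ and viewed, and the job is handed in when it is done.

Besides the shell and the picture viewer there is one more tool, called after "Call:" as name(argument=value, ...) on one line, values as JSON. jog_arm: Moves the arm, as the interface text tells. Its arguments: {"type":"object","properties":{"steps":{"type":"array","items":{"type":"number"}},"grip_force":{"type":"number"}},"required":["steps"]}

```bash
mkdir -p pics; ls; python3 - <<'E'
from plant import sensors, vision
import cv2
print(sensors.state())
for n in ["scene","top","wrist"]:
    f=vision.grab_frame(n)
    cv2.imwrite(f"pics/{n}0.png",f["frame"][:,:,::-1])
    print({k:v for k,v in f.items() if k!="frame"})
E
```

```text
pics
{'time_s': 0.0, 'joint_pos': array([ 1.11251192,  0.4267392 ,  0.07385737,  1.6065811 , -0.03409027,
        1.11080095, -0.06711523]), 'qd': array([-0.00056931,  0.00139017,  0.00158379, -0.00049359, -0.00026274,
        0.0006861 ,  0.00027482]), 'joint_efforts': array([-1.52066146e-03, -9.35823011e+01,  3.66560519e+00, -4.54172695e+01,
       -4.89380071e-02,  2.05186039e-02,  8.69287942e-05]), 'tcp_pos': array([ 0.20496778, -0.64268005,  0.20478245]), 'tool_rot': array([ 8.07420217e-01, -5.89976432e-01, -5.41714369e-04, -3.30440302e-04]), 'ft_force': array([0.38481338, 0.14210843, 0.21805721]), 'wrist_torque': array([ 0.0357013 ,  0.00067081, -0.01257552]), 'finger_gap': 0.09393911561462504}
{'fx': 393.1498358840849, 'fy': 393.1498358840849, 'cx': 319.867633922737, 'cy': 201.59135373145844, 'k1': 0.013771947832087867, 'rvec': array([ 0.83490819,  2.77685831, -0.71861891]), 'tvec': array([ 0.43179181, -0.20749639,  0.93274136])}
{'fx': 362.54924599952096, 'fy': 362.54924599952096, 'cx': 319.6368552300008, 'cy': 198.86805680545407, 'k1': -0.01597983262821835, 'rvec': array([ 2.14605207, -2.17688759,  0.03004278]), 'tvec': array([0.02451521, 0.5135579 , 0.79942231])}
{'fx': 287.7675648683556, 'fy': 287.7675648683556, 'cx': 322.2178097209518, 'cy': 199.59918812182485, 'k1': -0.0068556963521105175, 'hand_eye': array([[ 9.99999653e-01, -7.82481517e-04,  2.85404418e-04,
         9.52838762e-04],
       [ 6.77387111e-04,  9.63428601e-01,  2.67964310e-01,
        -7.84573105e-02],
       [-4.84643899e-04, -2.67964024e-01,  9.63428797e-01,
        -1.80276535e-01],
       [ 0.00000000e+00,  0.00000000e+00,  0.00000000e+00,
         1.00000000e+00]])}
```

View pics/top0.png

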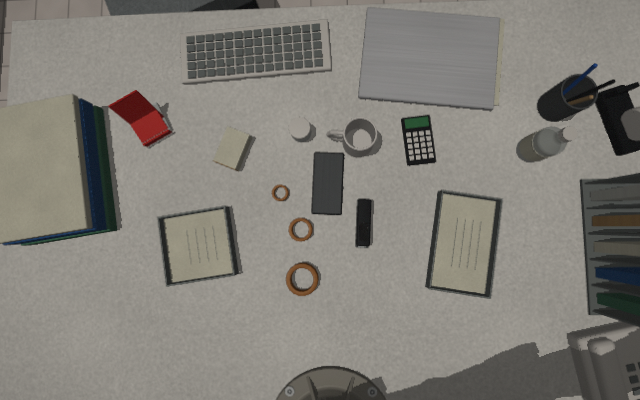

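View pics/scene0.png

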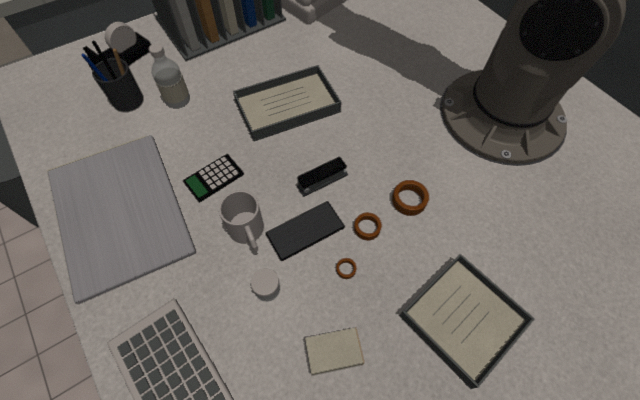

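View pics/wrist0.png

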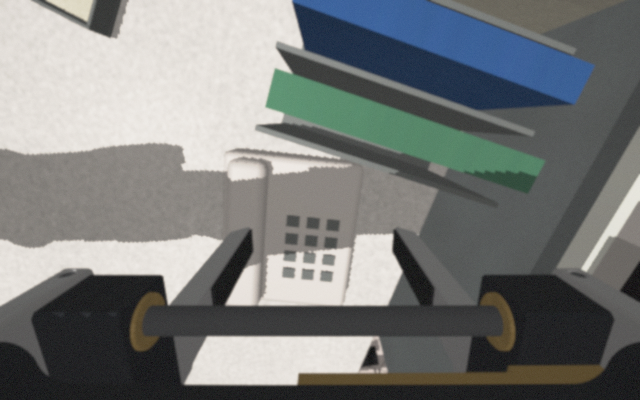

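```bash
cat > h.py <<'E'
import numpy as np, cv2
from scipy.spatial.transform import Rotation as R
def proj(f,P,T=None):
    P=np.atleast_2d(P).astype(float)
    if "rvec" in f: C=R.from_rotvec(f["rvec"]).apply(P)+f["tvec"]
    else:
        s=T; X=R.from_quat(s["tool_rot"]).inv().apply(P-s["tcp_pos"])
        H=np.linalg.inv(f["hand_eye"]); C=X@H[:3,:3].T+H[:3,3]
    u=C[:,:2]/C[:,2:]; r2=(u**2).sum(1,keepdims=True); u=u*(1+f["k1"]*r2)
    return u*[f["fx"],f["fy"]]+[f["cx"],f["cy"]]
def ray(f,px,T=None):
    px=np.atleast_2d(px).astype(float)
    d=(px-[f["cx"],f["cy"]])/[f["fx"],f["fy"]]; u=d.copy()
    for _ in range(5): u=d/(1+f["k1"]*(u**2).sum(1,keepdims=True))
    C=np.c_[u,np.ones(len(u))]
    if "rvec" in f:
        q=R.from_rotvec(f["rvec"]).inv(); return q.apply(-f["tvec"]),q.apply(C)
    H=f["hand_eye"]; q=R.from_quat(T["tool_rot"])
    return T["tcp_pos"]+q.apply(H[:3,3]), q.apply(C@H[:3,:3].T)
def at_z(f,px,z,T=None):
    o,d=ray(f,px,T); t=(z-o[2])/d[:,2]; return o+d*t[:,None]
def box(x,y,yaw,L,W,z0,z1):
    c,s=np.cos(yaw),np.sin(yaw); o=[]
    for z in (z0,z1):
        for a,b in((1,1),(1,-1),(-1,-1),(-1,1)):
            o.append([x+c*a*L/2-s*b*W/2,y+s*a*L/2+c*b*W/2,z])
    return np.array(o)
def circ(x,y,r,z,n=40):
    t=np.linspace(0,2*np.pi,n,endpoint=False); return np.c_[x+r*np.cos(t),y+r*np.sin(t),0*t+z]
def crop(img,c,w,h,k):
    x0,y0=int(c[0]-w/2),int(c[1]-h/2); x0=max(x0,0);y0=max(y0,0)
    return cv2.resize(img[y0:y0+h,x0:x0+w],None,fx=k,fy=k,interpolation=cv2.INTER_CUBIC),(x0,y0)
E
python3 - <<'E'
from h import *; from plant import vision
f=vision.grab_frame("top"); 
import pickle; g=vision.grab_frame("scene"); pickle.dump((f,g),open("fr.pkl","wb"))
for n,px,z in [("stap",(364,223),.042),("jar",(301,129),.045),("memo",(233,148),.032),("roll",(301,229.5),.02),("rollS",(281,193),.02),("rollL",(302,279),.02),("sq",(200,245),.034),("long",(465,244),.034),("mug",(361,137),.08),("phone",(328,183),.009),("calc",(419,140),.01),("base",(330,400),.0)]:
    print(n,at_z(f,px,z).round(3))
a,_=crop(f["frame"],(265,205),160,120,5)
cv2.imwrite("pics/c1.png",a[:,:,::-1])
a,_=crop(g["frame"],(330,270),160,120,5)
cv2.imwrite("pics/c2.png",a[:,:,::-1])
E
```

```text
stap [[ 0.458 -0.08   0.042]]
jar [[0.669 0.056 0.045]]
memo [[0.632 0.212 0.032]]
roll [[0.445 0.06  0.02 ]]
rollS [[0.529 0.105 0.02 ]]
rollL [[0.335 0.059 0.02 ]]
sq [[0.414 0.286 0.034]]
long [[ 0.41  -0.297  0.034]]
mug [[ 0.639 -0.074  0.08 ]]
phone [[ 0.551 -0.002  0.009]]
calc [[ 0.646 -0.211  0.01 ]]
base [[0.065 0.001 0.   ]]
```

```bash
python3 - <<'E'
from h import *; import pickle
f,g=pickle.load(open("fr.pkl","rb"))
a,_=crop(f["frame"],(430,205),160,120,5);cv2.imwrite("pics/c3.png",a[:,:,::-1])
E
```

```text
(no output)
```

View pics/c1.png

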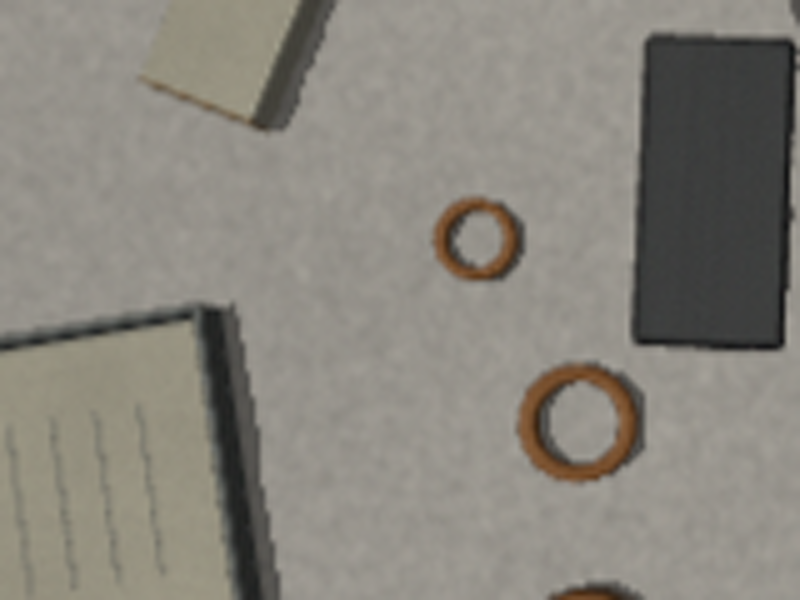

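View pics/c3.png

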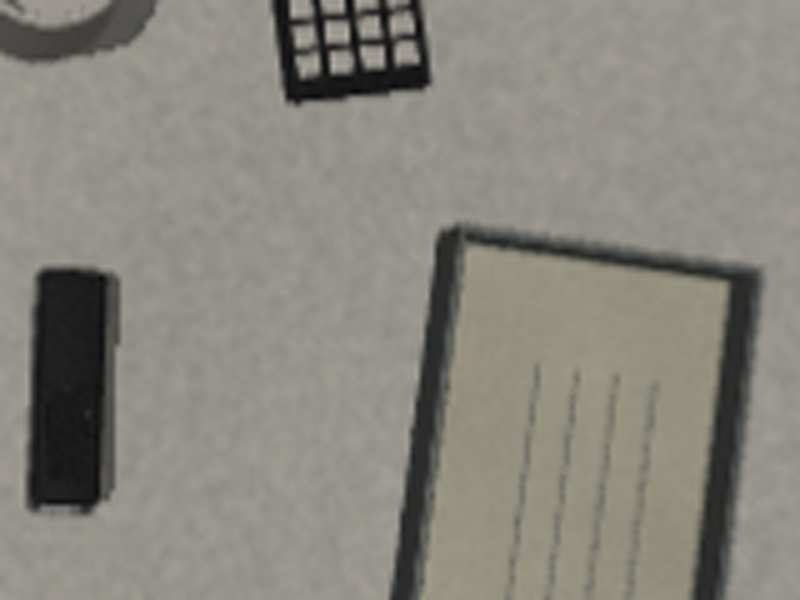

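```bash
python3 - <<'E'
from h import *; import pickle
f,g=pickle.load(open("fr.pkl","rb"))
for n,fr in (("top",f),("scene",g)):
    hsv=cv2.cvtColor(fr["frame"],cv2.COLOR_RGB2HSV)
    V=hsv[:,:,2];S=hsv[:,:,1]
    def comps(m,amin,nm,z,lo=0,hi=640):
        c,l,st,ce=cv2.connectedComponentsWithStats(m.astype(np.uint8))
        for i in range(1,c):
            if st[i,4]>amin and st[i,4]<9000:
                r=cv2.minAreaRect(np.argwhere(l==i)[:,::-1].astype(np.float32))
                P=at_z(fr,cv2.boxPoints(r),z)
                e1=P[1]-P[0];e2=P[2]-P[1]
                w=at_z(fr,[r[0]],z)[0]
                print(n,nm,"px",np.round(r[0],1),"area",st[i,4],"w",w.round(4),"sides",np.linalg.norm(e1).round(4),np.linalg.norm(e2).round(4),"yaw",np.degrees(np.arctan2(e1[1],e1[0])).round(1),np.degrees(np.arctan2(e2[1],e2[0])).round(1))
    comps(V<50,150,"dark",.04)
    comps((S>110)&(V>60),60,"amber",.02)
    H=hsv[:,:,0]
    print([ (q,hsv[int(q[1]),int(q[0])]) for q in ([(233,148),(250,180),(200,230),(302,129),(465,215)] if n=="top" else [(334,350),(290,330),(460,300),(265,283),(280,110)])])
a,_=crop(g["frame"],(330,170),200,150,4);cv2.imwrite("pics/c4.png",a[:,:,::-1])
a,_=crop(f["frame"],(260,140),120,90,6);cv2.imwrite("pics/c5.png",a[:,:,::-1])
a,_=crop(g["frame"],(310,320),160,120,5);cv2.imwrite("pics/c6.png",a[:,:,::-1])
E
```

```text
top dark px [224.9   4.4] area 511 w [0.9713 0.2321 0.04  ] sides 0.1569 0.0236 yaw -90.4 -177.6
top dark px [589.9 113.5] area 3343 w [ 0.6899 -0.5773  0.04  ] sides 0.1672 0.229 yaw -10.2 -98.7
top dark px [ 89.1 187.5] area 2594 w [0.547  0.5442 0.04  ] sides 0.3583 0.2015 yaw -22.2 -114.1
top dark px [418. 140.] area 556 w [ 0.6389 -0.2023  0.04  ] sides 0.0629 0.1067 yaw -83.1 -174.2
top dark px [612.7 182.1] area 284 w [ 0.5385 -0.6152  0.04  ] sides 0.1177 0.019 yaw -81.0 -174.7
top dark px [433.2 238.8] area 279 w [ 0.422  -0.2278  0.04  ] sides 0.2086 0.0077 yaw -9.2 -98.4
top dark px [363.4 222.4] area 641 w [ 0.4594 -0.0785  0.04  ] sides 0.1021 0.0302 yaw -3.3 -93.1
top dark px [467.1 244.1] area 451 w [ 0.4099 -0.2994  0.04  ] sides 0.2085 0.1241 yaw -10.7 -99.9
top dark px [613. 206.] area 162 w [ 0.487  -0.6122  0.04  ] sides 0.1098 0.0086 yaw -90.9 175.7
top dark px [231.6 240.3] area 220 w [0.4235 0.2122 0.04  ] sides 0.007 0.149 yaw -82.8 -171.5
top dark px [165.5 250.8] area 264 w [0.4016 0.3617 0.04  ] sides 0.0162 0.1474 yaw -82.2 -170.0
top dark px [614. 232.] a
[... 2953 characters left out ...]
-0.6354  0.02  ] sides 0.0076 0.0979 yaw 176.6 81.8
scene amber px [196.  185.7] area 210 w [ 0.6897 -0.2001  0.02  ] sides 0.0202 0.0522 yaw -165.0 96.0
scene amber px [411. 195.] area 414 w [0.3356 0.0588 0.02  ] sides 0.0706 0.0711 yaw 146.7 48.8
scene amber px [367. 225.] area 251 w [0.451  0.0638 0.02  ] sides 0.0515 0.0519 yaw 146.7 52.1
scene amber px [346.  267.5] area 148 w [0.5353 0.1118 0.02  ] sides 0.0369 0.0356 yaw -167.7 98.7
[((334, 350), array([ 22,  41, 138], dtype=uint8)), ((290, 330), array([ 15,  21, 143], dtype=uint8)), ((460, 300), array([ 20,  42, 147], dtype=uint8)), ((265, 283), array([ 12,  26, 146], dtype=uint8)), ((280, 110), array([ 19,  43, 142], dtype=uint8))]
```

View pics/c4.png

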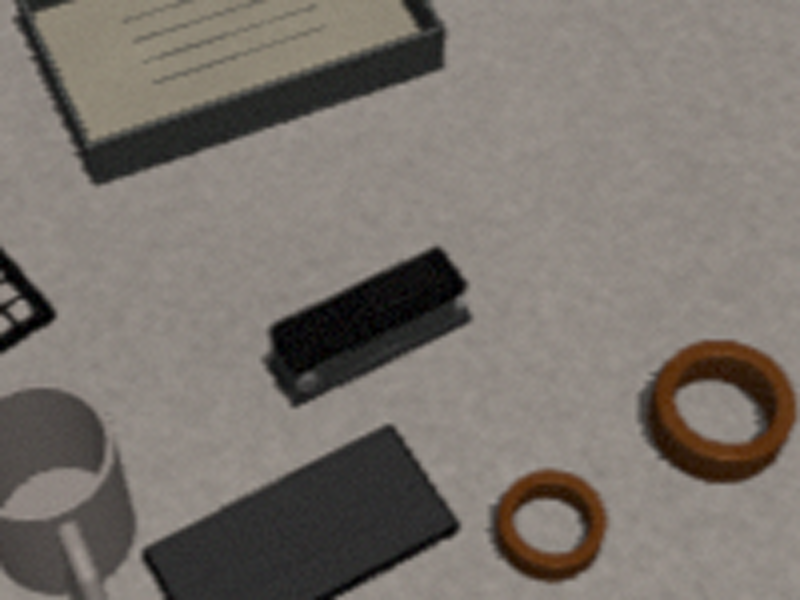

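View pics/c5.png

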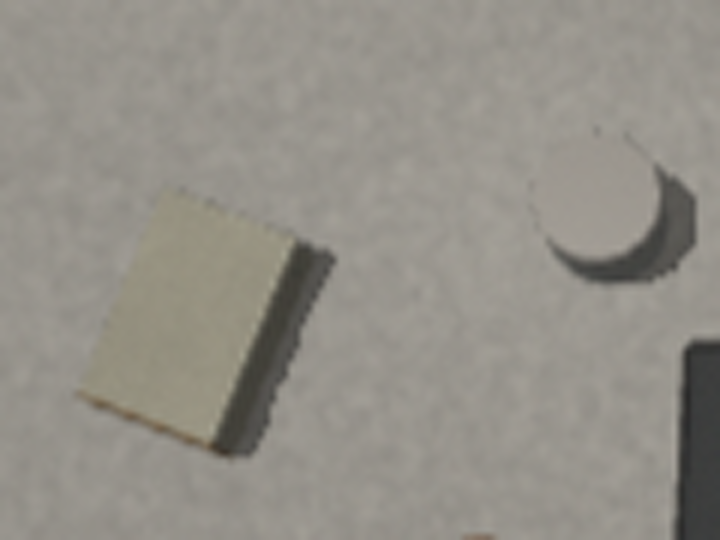

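View pics/c6.png

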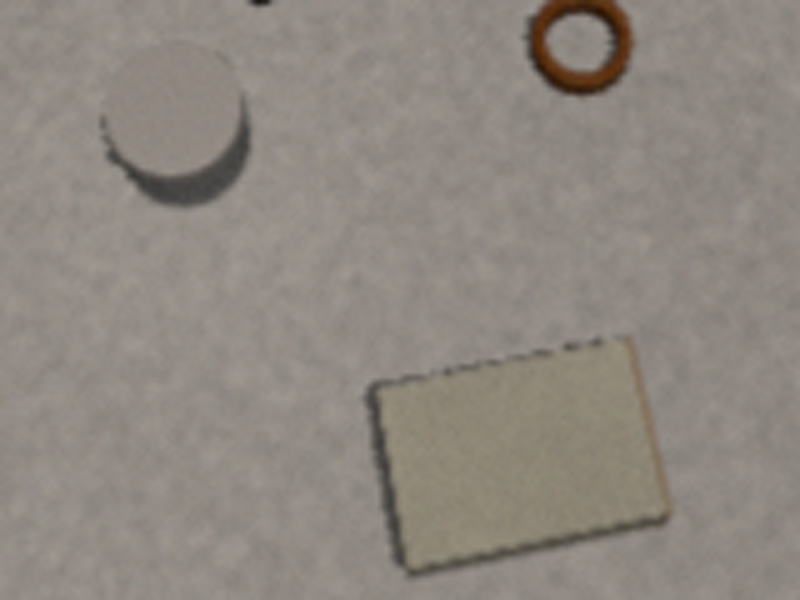

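```bash
cat >> h.py <<'E'
def yawof(s): 
    x=R.from_quat(s["tool_rot"]).apply([1,0,0]); return np.degrees(np.arctan2(x[1],x[0]))
def plan(pos,yaw,cl,rows=5,hold=0,s=None):
    """print rows from the present pose to pos/yaw (tool x heading deg, mod 180), tool down"""
    from plant import sensors
    s=s or sensors.state()
    q0=R.from_quat(s["tool_rot"]); p0=np.array(s["tcp_pos"])
    if yaw is None: yaw=yawof(s)
    d=(yaw-yawof(s)+90)%180-90; yaw=np.radians(yawof(s)+d)
    c,sn=np.cos(yaw),np.sin(yaw)
    qt=R.from_matrix(np.array([[c,sn,0],[sn,-c,0],[0,0,-1.]]))
    rv=(q0.inv()*qt).as_rotvec(degrees=True)/rows
    q=q0; out=[]; dp=(np.array(pos)-p0)/rows
    print("cur",p0.round(4),"yaw",round(yawof(s),1),"delta mm",(dp*rows*1000).round(1),"per row",round(np.linalg.norm(dp)*1000,1),"rot/row",rv.round(2))
    for i in range(rows):
        out.append([cl]+list((q.inv().apply(dp)*100).round(2))+list(rv.round(1))); q=q*R.from_rotvec(rv,degrees=True)
    for i in range(0,rows,5): print([float(v) for r in out[i:i+5] for v in r])
E
python3 - <<'E'
from h import *
plan([.41,-.28,.19],-87,-1,rows=15)
E
```

```text
cur [ 0.2051 -0.6429  0.2051] yaw -72.3 delta mm [204.9 362.9 -15.1] per row 27.8 rot/row [0.   0.   0.98]
[-1.0, -1.89, -2.04, 0.1, 0.0, 0.0, 1.0, -1.0, -1.92, -2.0, 0.1, 0.0, 0.0, 1.0, -1.0, -1.96, -1.97, 0.1, 0.0, 0.0, 1.0, -1.0, -1.99, -1.94, 0.1, 0.0, 0.0, 1.0, -1.0, -2.02, -1.9, 0.1, 0.0, 0.0, 1.0]
[-1.0, -2.06, -1.87, 0.1, 0.0, 0.0, 1.0, -1.0, -2.09, -1.83, 0.1, 0.0, 0.0, 1.0, -1.0, -2.12, -1.8, 0.1, 0.0, 0.0, 1.0, -1.0, -2.15, -1.76, 0.1, 0.0, 0.0, 1.0, -1.0, -2.18, -1.72, 0.1, 0.0, 0.0, 1.0]
[-1.0, -2.21, -1.69, 0.1, 0.0, 0.0, 1.0, -1.0, -2.24, -1.65, 0.1, 0.0, 0.0, 1.0, -1.0, -2.26, -1.61, 0.1, 0.0, 0.0, 1.0, -1.0, -2.29, -1.57, 0.1, 0.0, 0.0, 1.0, -1.0, -2.32, -1.53, 0.1, 0.0, 0.0, 1.0]
```

Call:
jog_arm(steps=[-1.0,-1.89,-2.04,0.1,0.0,0.0,1.0,-1.0,-1.92,-2.0,0.1,0.0,0.0,1.0,-1.0,-1.96,-1.97,0.1,0.0,0.0,1.0,-1.0,-1.99,-1.94,0.1,0.0,0.0,1.0,-1.0,-2.02,-1.9,0.1,0.0,0.0,1.0])

```text
time_s: 0.67
tcp_pos: [0.2739, -0.521, 0.2004]
tool_rot: [0.781, -0.625, -0.0, -0.0]
ft_force: [0.0, -0.2, -0.4]
finger_gap: 0.0938
```

Call:
jog_arm(steps=[-1.0,-2.06,-1.87,0.1,0.0,0.0,1.0,-1.0,-2.09,-1.83,0.1,0.0,0.0,1.0,-1.0,-2.12,-1.8,0.1,0.0,0.0,1.0,-1.0,-2.15,-1.76,0.1,0.0,0.0,1.0,-1.0,-2.18,-1.72,0.1,0.0,0.0,1.0])

```text
time_s: 1.08
tcp_pos: [0.3425, -0.4001, 0.1955]
tool_rot: [0.753, -0.658, 0.0, 0.0]
ft_force: [-0.1, 0.2, -0.2]
finger_gap: 0.0938
```

Call:
jog_arm(steps=[-1.0,-2.21,-1.69,0.1,0.0,0.0,1.0,-1.0,-2.24,-1.65,0.1,0.0,0.0,1.0,-1.0,-2.26,-1.61,0.1,0.0,0.0,1.0,-1.0,-2.29,-1.57,0.1,0.0,0.0,1.0,-1.0,-2.32,-1.53,0.1,0.0,0.0,1.0])

```text
time_s: 1.5
tcp_pos: [0.4115, -0.2795, 0.1906]
tool_rot: [0.723, -0.691, 0.0, -0.0]
ft_force: [0.5, -0.3, 0.5]
finger_gap: 0.0938
```

```bash
cat >> h.py <<'E'
def wshot(name):
    from plant import sensors,vision; import pickle
    s=sensors.state(); f=vision.grab_frame("wrist")
    pickle.dump((f,s),open(f"{name}.pkl","wb")); cv2.imwrite(f"pics/{name}.png",f["frame"][:,:,::-1])
    print(s["time_s"],s["tcp_pos"].round(4),yawof(s).round(2),"F",s["ft_force"].round(2),"gap",round(s["finger_gap"],4),"qd",np.abs(s["qd"]).max().round(3))
    return f,s
E
python3 - <<'E'
from h import *
wshot("w1")
plan([.46,-.08,.15],-93.3,-1,rows=10)
E
```

```text
1.5 [ 0.4115 -0.2795  0.1906] -87.36 F [ 0.5  -0.29  0.54] gap 0.0938 qd 0.919
cur [ 0.4142 -0.2748  0.1904] yaw -87.2 delta mm [ 45.8 194.8 -40.4] per row 20.4 rot/row [-0.01  0.01  0.61]
[-1.0, -1.92, -0.55, 0.41, -0.0, 0.0, 0.6, -1.0, -1.93, -0.53, 0.41, -0.0, 0.0, 0.6, -1.0, -1.93, -0.51, 0.41, -0.0, 0.0, 0.6, -1.0, -1.94, -0.49, 0.41, -0.0, 0.0, 0.6, -1.0, -1.94, -0.47, 0.41, -0.0, 0.0, 0.6]
[-1.0, -1.95, -0.45, 0.41, -0.0, 0.0, 0.6, -1.0, -1.95, -0.43, 0.41, -0.0, 0.0, 0.6, -1.0, -1.96, -0.41, 0.41, -0.0, 0.0, 0.6, -1.0, -1.96, -0.39, 0.4, -0.0, 0.0, 0.6, -1.0, -1.97, -0.37, 0.4, -0.0, 0.0, 0.6]
```

View pics/w1.png

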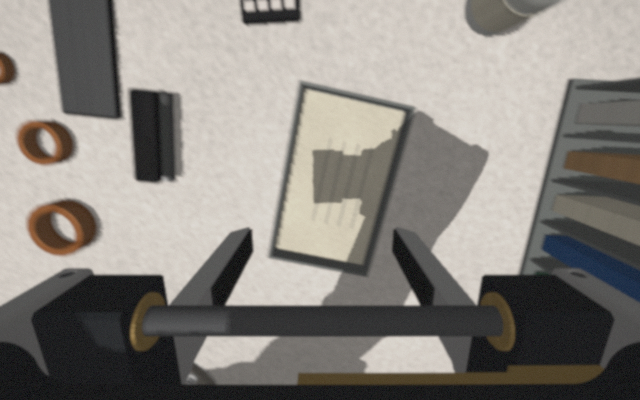

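Call:
jog_arm(steps=[-1.0,-1.92,-0.55,0.41,0,0.0,0.6,-1.0,-1.93,-0.53,0.41,0,0.0,0.6,-1.0,-1.93,-0.51,0.41,0,0.0,0.6,-1.0,-1.94,-0.49,0.41,0,0.0,0.6,-1.0,-1.94,-0.47,0.41,0,0.0,0.6])

```text
time_s: 1.97
tcp_pos: [0.4341, -0.1827, 0.1699]
tool_rot: [-0.705, 0.709, -0.0, 0.0]
ft_force: [0.4, 0.1, 0.4]
finger_gap: 0.0941
```

Call:
jog_arm(steps=[-1.0,-1.95,-0.45,0.41,0,0.0,0.6,-1.0,-1.95,-0.43,0.41,0,0.0,0.6,-1.0,-1.96,-0.41,0.41,0,0.0,0.6,-1.0,-1.96,-0.39,0.4,0,0.0,0.6,-1.0,-1.97,-0.37,0.4,0,0.0,0.6])

```text
time_s: 2.38
tcp_pos: [0.4572, -0.0854, 0.1496]
tool_rot: [-0.686, 0.727, -0.0, 0.0]
ft_force: [1.4, -0.4, 0.7]
finger_gap: 0.0938
```

```bash
python3 - <<'E'
from h import *
f,s=wshot("w2")
f,s=wshot("w2")
for P in [box(.46,-.08,np.radians(-3.3),.11,.03,0,.042)]:
    print(proj(f,P,s).round(0))
a,o=crop(f["frame"],(320,170),300,200,2.6);cv2.imwrite("pics/w2c.png",a[:,:,::-1]);print(o)
E
```

```text
2.3833 [ 0.4572 -0.0854  0.1496] -93.35 F [ 1.44 -0.37  0.71] gap 0.0938 qd 0.701
2.4333 [ 0.4578 -0.0817  0.1491] -93.2 F [ 0.56  4.52 -1.25] gap 0.094 qd 0.124
[[307. 140.]
 [333. 140.]
 [332. 231.]
 [308. 231.]
 [304. 143.]
 [335. 143.]
 [334. 246.]
 [306. 246.]]
(170, 70)
```

View pics/w2c.png

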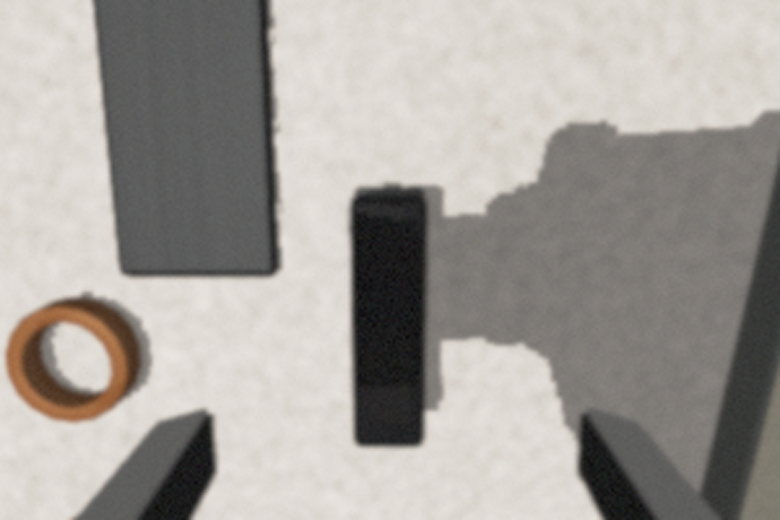

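```bash
python3 - <<'E'
from h import *
plan([.457,-.08,.06],-93.3,-.2,rows=5)
E
```

```text
cur [ 0.4574 -0.0835  0.1493] yaw -93.1 delta mm [ -0.4   3.5 -89.3] per row 17.9 rot/row [0.   0.01 0.04]
[-0.2, -0.07, 0.01, 1.79, 0.0, 0.0, 0.0, -0.2, -0.07, 0.01, 1.79, 0.0, 0.0, 0.0, -0.2, -0.07, 0.01, 1.79, 0.0, 0.0, 0.0, -0.2, -0.07, 0.01, 1.79, 0.0, 0.0, 0.0, -0.2, -0.07, 0.01, 1.79, 0.0, 0.0, 0.0]
```

Call:
jog_arm(steps=[-0.2,0,0,2,0,0,0,-0.2,0,0,2,0,0,0,-0.2,0,0,2,0,0,0,-0.2,0,0,2,0,0,0,-0.2,0,0,1,0,0,0])

```text
time_s: 2.9
tcp_pos: [0.456, -0.0867, 0.0579]
tool_rot: [-0.686, 0.727, 0.001, -0.001]
ft_force: [-0.2, 0.5, 0.0]
finger_gap: 0.0638
```

```bash
python3 - <<'E'
from h import *
f,s=wshot("w3")
plan([.457,-.08,.011],-93.3,-.2,rows=5)
E
```

```text
2.9 [ 0.456  -0.0867  0.0579] -93.32 F [-0.21  0.53  0.  ] gap 0.0638 qd 0.235
cur [ 0.4556 -0.0865  0.0571] yaw -93.3 delta mm [  1.4   6.5 -46.1] per row 9.3 rot/row [ 0.04  0.   -0.  ]
[-0.2, -0.13, -0.02, 0.92, 0.0, 0.0, -0.0, -0.2, -0.13, -0.02, 0.92, 0.0, 0.0, -0.0, -0.2, -0.13, -0.02, 0.92, 0.0, 0.0, -0.0, -0.2, -0.13, -0.02, 0.92, 0.0, 0.0, -0.0, -0.2, -0.13, -0.02, 0.92, 0.0, 0.0, -0.0]
```

View pics/w3.png

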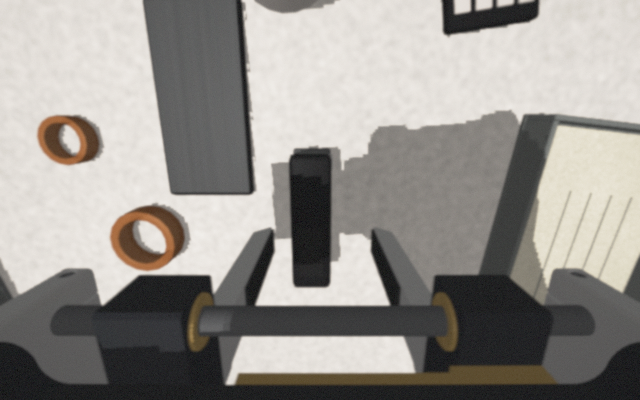

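Call:
jog_arm(steps=[-0.2,-0.22,-0.03,0.92,0,0,0,-0.2,-0.22,-0.03,0.92,0,0,0,-0.2,-0.21,-0.03,0.92,0,0,0,-0.2,0,0,0.92,0,0,0,-0.2,0,0,0.6,0,0,0])

```text
time_s: 3.37
tcp_pos: [0.4582, -0.0795, 0.016]
tool_rot: [-0.687, 0.727, 0.0, -0.0]
ft_force: [-0.2, 0.2, -0.4]
finger_gap: 0.0565
```

```bash
python3 - <<'E'
from h import *
f,s=wshot("w4")
plan([.457,-.08,.011],-93.3,-.2,rows=5)
E
```

```text
3.3667 [ 0.4582 -0.0795  0.016 ] -93.28 F [-0.24  0.24 -0.43] gap 0.0565 qd 0.15
cur [ 0.4577 -0.0795  0.0153] yaw -93.3 delta mm [-0.7 -0.5 -4.3] per row 0.9 rot/row [0.02 0.   0.  ]
[-0.2, 0.01, 0.01, 0.09, 0.0, 0.0, 0.0, -0.2, 0.01, 0.01, 0.09, 0.0, 0.0, 0.0, -0.2, 0.01, 0.01, 0.09, 0.0, 0.0, 0.0, -0.2, 0.01, 0.01, 0.09, 0.0, 0.0, 0.0, -0.2, 0.01, 0.01, 0.09, 0.0, 0.0, 0.0]
```

View pics/w4.png

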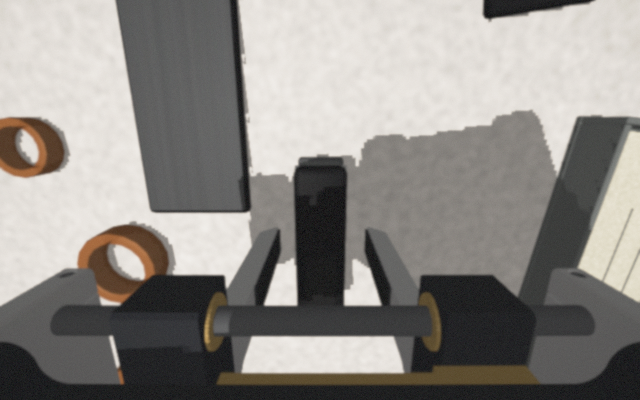

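Stapler (cols 295–347) is centred between the fingers (cols 280–367). Lower 4 mm and close.

Call:
jog_arm(steps=[-0.2,0,0,0.2,0,0,0,-0.2,0,0,0.2,0,0,0,1,0,0,0,0,0,0,1,0,0,0,0,0,0,1,0,0,0,0,0,0], grip_force=25)

```text
time_s: 3.83
tcp_pos: [0.4585, -0.0797, 0.0132]
tool_rot: [-0.686, 0.727, -0.0, 0.0]
ft_force: [0.1, 0.3, -0.8]
finger_gap: 0.0399
```

Call:
jog_arm(steps=[1,0,0,0,0,0,0,1,0,0,0,0,0,0,1,0,0,0,0,0,0,1,0,0,-0.5,0,0,0,1,0,0,-1,0,0,0])

```text
time_s: 4.25
tcp_pos: [0.4576, -0.0796, 0.0277]
tool_rot: [-0.686, 0.727, 0.001, -0.001]
ft_force: [-1.0, -0.5, -1.5]
finger_gap: 0.0296
```

```bash
python3 - <<'E'
from h import *; import pickle
f,s=pickle.load(open("w1.pkl","rb"))
a,o=crop(f["frame"],(342,178),180,200,3);cv2.imwrite("pics/w1c.png",a[:,:,::-1]);print(o)
F,G=pickle.load(open("fr.pkl","rb"))
a,o=crop(F["frame"],(465,244),100,130,4.5);cv2.imwrite("pics/t1c.png",a[:,:,::-1]);print(o)
E
```

```text
(252, 78)
(415, 179)
```

View pics/w1c.png

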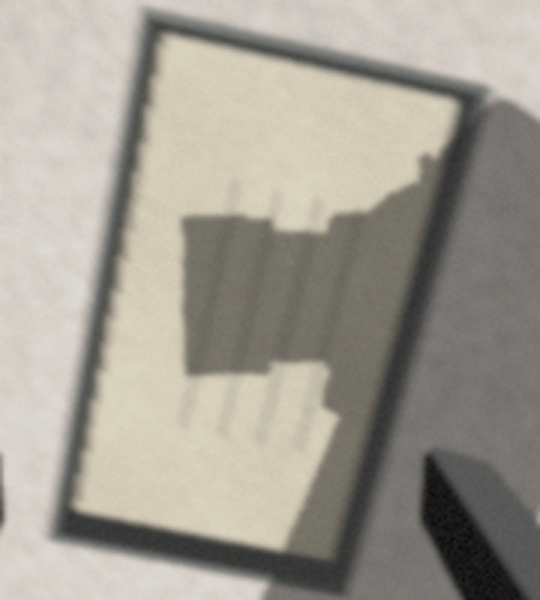

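View pics/t1c.png

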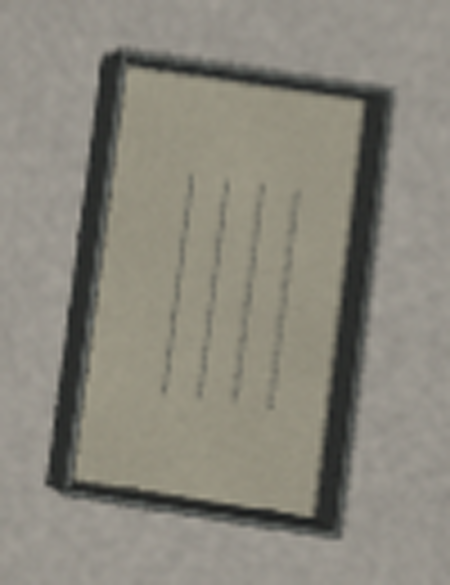

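```bash
python3 - <<'E'
from h import *; import pickle
from scipy.optimize import least_squares
f,s=pickle.load(open("w1.pkl","rb"));F,G=pickle.load(open("fr.pkl","rb"))
A=np.array([(147,10),(490,92),(343,592),(53,535)])/3+[252,78]
B=np.array([(120,50),(393,90),(340,537),(62,492)])/4.5+[415,179]
for fr,px,T in((f,A,s),(F,B,None)):
    P=at_z(fr,px,.034,T); print(P[:,:2].round(4).tolist(),P.mean(0).round(4),[round(float(np.linalg.norm(P[i]-P[i-1])),4) for i in range(4)])
    e=(P[0]-P[3])+(P[1]-P[2]); print("yaw",np.degrees(np.arctan2(e[1],e[0])))
    e=(P[0]-P[1])+(P[3]-P[2]); print("yaw90",np.degrees(np.arctan2(e[1],e[0])))
plan([.457,-.08,.12],-93.3,1,rows=5)
E
```

```text
[[0.5294, -0.2519], [0.5068, -0.3803], [0.2962, -0.3436], [0.3179, -0.217]] [ 0.4126 -0.2982  0.034 ] [0.2143, 0.1305, 0.2137, 0.1284]
yaw -9.63548655016702
yaw90 80.13487611926061
[[0.5277, -0.2514], [0.5061, -0.3814], [0.2937, -0.3466], [0.3158, -0.2164]] [ 0.4108 -0.299   0.034 ] [0.2148, 0.1318, 0.2153, 0.1321]
yaw -9.341769047787581
yaw90 80.46254910262766
cur [ 0.4576 -0.0796  0.0277] yaw -93.3 delta mm [-0.6 -0.4 92.3] per row 18.5 rot/row [ 0.02  0.   -0.  ]
[1.0, 0.01, 0.01, -1.85, 0.0, 0.0, -0.0, 1.0, 0.01, 0.01, -1.85, 0.0, 0.0, -0.0, 1.0, 0.01, 0.01, -1.85, 0.0, 0.0, -0.0, 1.0, 0.01, 0.01, -1.85, 0.0, 0.0, -0.0, 1.0, 0.01, 0.01, -1.85, 0.0, 0.0, -0.0]
```

Call:
jog_arm(steps=[1,0,0,-1.85,0,0,0,1,0,0,-1.85,0,0,0,1,0,0,-1.85,0,0,0,1,0,0,-1.0,0,0,0,1,0,0,-0.5,0,0,0])

```text
time_s: 4.67
tcp_pos: [0.4591, -0.0799, 0.1003]
tool_rot: [-0.686, 0.727, -0.001, 0.001]
ft_force: [-0.1, -0.3, -1.2]
finger_gap: 0.03
```

```bash
python3 - <<'E'
from h import *; import pickle
F,G=pickle.load(open("fr.pkl","rb"))
def tri(a,b):
    o1,d1=ray(F,[a]);o2,d2=ray(G,[b]);d1=d1[0]/np.linalg.norm(d1);d2=d2[0]/np.linalg.norm(d2)
    t=np.linalg.lstsq(np.c_[d1,-d2],o2-o1,rcond=None)[0]; p,q=o1+t[0]*d1,o2+t[1]*d2
    return ((p+q)/2).round(4),round(float(np.linalg.norm(p-q)),4)
g=lambda X,o,k:np.array(o)+np.array(X)/k
print(tri(g((191,175),(415,179),4.5),g((153,82),(230,95),4)))
print(tri(g((163,395),(415,179),4.5),g((325,27),(230,95),4)))
# checks: roll centre, stapler
print("roll",tri((300.3,229.2),(367.2,225.5)))
print("memo corner", tri(g((213,450),(200,95),6),g((632,337),(230,260),5)))
plan([.405,-.323,.10],-99.5,1,rows=15)
E
```

```text
(array([ 0.4674, -0.2926,  0.0067]), 0.0013)
(array([ 0.3587, -0.2758,  0.0038]), 0.0022)
roll (array([0.4466, 0.062 , 0.0096]), 0.0017)
memo corner (array([0.583 , 0.2089, 0.0229]), 0.0002)
cur [ 0.4591 -0.0799  0.1003] yaw -93.3 delta mm [ -54.1 -243.1   -0.3] per row 16.6 rot/row [-0.01 -0.    0.41]
[1.0, 1.64, 0.27, 0.0, -0.0, -0.0, 0.4, 1.0, 1.64, 0.25, 0.0, -0.0, -0.0, 0.4, 1.0, 1.64, 0.24, 0.0, -0.0, -0.0, 0.4, 1.0, 1.64, 0.23, 0.0, -0.0, -0.0, 0.4, 1.0, 1.65, 0.22, 0.0, -0.0, -0.0, 0.4]
[1.0, 1.65, 0.21, 0.0, -0.0, -0.0, 0.4, 1.0, 1.65, 0.2, 0.0, -0.0, -0.0, 0.4, 1.0, 1.65, 0.18, 0.0, -0.0, -0.0, 0.4, 1.0, 1.65, 0.17, 0.0, -0.0, -0.0, 0.4, 1.0, 1.65, 0.16, 0.0, -0.0, -0.0, 0.4]
[1.0, 1.65, 0.15, 0.0, -0.0, -0.0, 0.4, 1.0, 1.66, 0.14, 0.0, -0.0, -0.0, 0.4, 1.0, 1.66, 0.12, 0.0, -0.0, -0.0, 0.4, 1.0, 1.66, 0.11, 0.0, -0.0, -0.0, 0.4, 1.0, 1.66, 0.1, 0.0, -0.0, -0.0, 0.4]
```

Call:
jog_arm(steps=[1.0,1.64,0.27,0.0,0,0,0.4,1.0,1.64,0.25,0.0,0,0,0.4,1.0,1.64,0.24,0.0,0,0,0.4,1.0,1.64,0.23,0.0,0,0,0.4,1.0,1.65,0.22,0.0,0,0,0.4])

```text
time_s: 5.08
tcp_pos: [0.4398, -0.1613, 0.0981]
tool_rot: [-0.674, 0.739, 0.0, -0.0]
ft_force: [0.3, -0.2, -0.5]
finger_gap: 0.0296
```

Call:
jog_arm(steps=[1.0,1.65,0.21,0.0,0,0,0.4,1.0,1.65,0.2,0.0,0,0,0.4,1.0,1.65,0.18,0.0,0,0,0.4,1.0,1.65,0.17,0.0,0,0,0.4,1.0,1.65,0.16,0.0,0,0,0.4])

```text
time_s: 5.5
tcp_pos: [0.4218, -0.2424, 0.098]
tool_rot: [-0.66, 0.751, 0.0, -0.0]
ft_force: [0.3, 0.8, -2.1]
finger_gap: 0.0296
```

Call:
jog_arm(steps=[1.0,1.65,0.15,0.0,0,0,0.4,1.0,1.66,0.14,0.0,0,0,0.4,1.0,1.66,0.12,0.0,0,0,0.4,1.0,1.2,0.11,0.0,0,0,0.4,1.0,0.8,0.1,0.0,0,0,0.4])

```text
time_s: 5.92
tcp_pos: [0.406, -0.311, 0.098]
tool_rot: [-0.647, 0.763, 0.0, -0.0]
ft_force: [0.1, 0.6, -0.1]
finger_gap: 0.0299
```

```bash
python3 - <<'E'
from h import *
f,s=wshot("w5")
plan([.405,-.323,.065],-99.5,1,rows=5)
E
```

```text
5.9167 [ 0.406 -0.311  0.098] -99.4 F [ 0.14  0.64 -0.12] gap 0.0299 qd 0.118
cur [ 0.4057 -0.3119  0.0981] yaw -99.5 delta mm [ -0.7 -11.1 -33.1] per row 7.0 rot/row [ 0.01 -0.    0.  ]
[1.0, 0.22, -0.02, 0.66, 0.0, -0.0, 0.0, 1.0, 0.22, -0.02, 0.66, 0.0, -0.0, 0.0, 1.0, 0.22, -0.02, 0.66, 0.0, -0.0, 0.0, 1.0, 0.22, -0.02, 0.66, 0.0, -0.0, 0.0, 1.0, 0.22, -0.02, 0.66, 0.0, -0.0, 0.0]
```

View pics/w5.png

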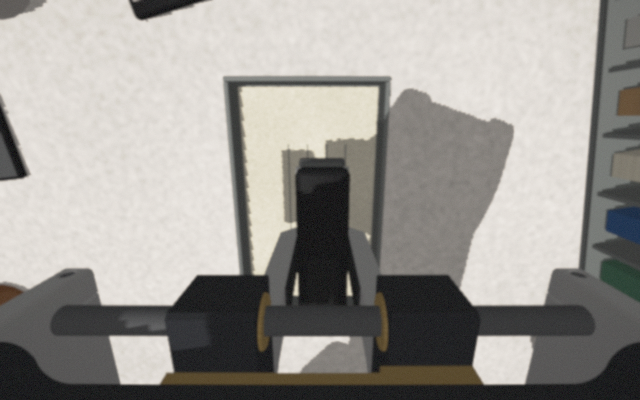

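Call:
jog_arm(steps=[1.0,0.35,0,0.8,0,0,0,1.0,0.35,0,0.8,0,0,0,1.0,0.3,0,0.8,0,0,0,1.0,0.1,0,0.8,0,0,0,1.0,0,0,0.4,0,0,0])

```text
time_s: 6.38
tcp_pos: [0.4044, -0.3203, 0.0608]
tool_rot: [-0.648, 0.762, 0.001, -0.0]
ft_force: [0.2, -0.2, -1.5]
finger_gap: 0.0299
```

```bash
python3 - <<'E'
from h import *
f,s=wshot("w6")
P=np.array([.412,-.2985,0])
for L,W,z in((.218,.133,.034),(.21,.125,.034),(.21,.125,.015)):
    q=proj(f,box(.412,-.2985,np.radians(-9.5),L,W,z,z)[:4],s).round(0); print(q.tolist())
    cv2.polylines(f["frame"],[q.astype(int)],True,(255,0,0))
cv2.imwrite("pics/w6o.png",f["frame"][:,:,::-1])
plan([.405,-.323,.04],-99.5,1,rows=5)
E
```

```text
6.3833 [ 0.4044 -0.3203  0.0608] -99.29 F [ 0.24 -0.23 -1.49] gap 0.0299 qd 0.087
[[187.0, 66.0], [388.0, 67.0], [372.0, 340.0], [218.0, 340.0]]
[[194.0, 73.0], [381.0, 73.0], [367.0, 336.0], [222.0, 336.0]]
[[205.0, 77.0], [376.0, 77.0], [364.0, 321.0], [229.0, 321.0]]
cur [ 0.4042 -0.32    0.0605] yaw -99.3 delta mm [  0.8  -3.  -20.5] per row 4.2 rot/row [0.02 0.01 0.04]
[1.0, 0.06, -0.03, 0.41, 0.0, 0.0, 0.0, 1.0, 0.06, -0.03, 0.41, 0.0, 0.0, 0.0, 1.0, 0.06, -0.03, 0.41, 0.0, 0.0, 0.0, 1.0, 0.06, -0.03, 0.41, 0.0, 0.0, 0.0, 1.0, 0.06, -0.03, 0.41, 0.0, 0.0, 0.0]
```

View pics/w6o.png

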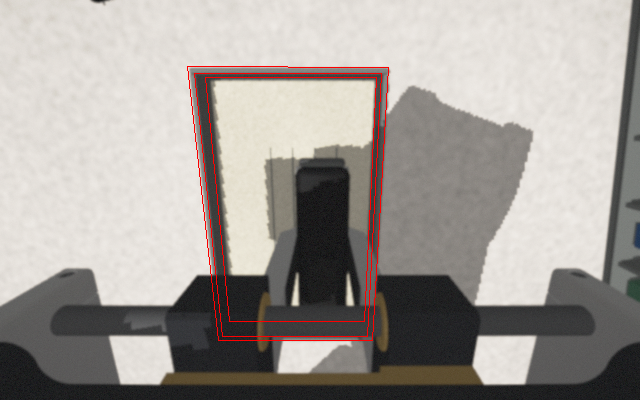

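Call:
jog_arm(steps=[1.0,0.06,0,0.41,0,0,0,1.0,0.06,0,0.41,0,0,0,1.0,0.06,0,0.41,0,0,0,1.0,0.06,0,0.41,0,0,0,1.0,0.06,0,0.41,0,0,0])

```text
time_s: 6.85
tcp_pos: [0.4044, -0.3238, 0.0416]
tool_rot: [-0.647, 0.762, -0.0, 0.0]
ft_force: [-0.3, -0.3, -1.0]
finger_gap: 0.0292
```

Call:
jog_arm(steps=[1.0,0,0,0.2,0,0,0,1.0,0,0,0.2,0,0,0,1.0,0,0,0.1,0,0,0,1.0,0,0,0.1,0,0,0,1.0,0,0,0.1,0,0,0])

```text
time_s: 7.27
tcp_pos: [0.4045, -0.3238, 0.0349]
tool_rot: [-0.647, 0.762, -0.0, 0.0]
ft_force: [0.4, -0.3, -1.0]
finger_gap: 0.0296
```

Call:
jog_arm(steps=[1.0,0,0,0.1,0,0,0,1.0,0,0,0.1,0,0,0,1.0,0,0,0.1,0,0,0,1.0,0,0,0.1,0,0,0,1.0,0,0,0.1,0,0,0])

```text
time_s: 7.68
tcp_pos: [0.4044, -0.3237, 0.0298]
tool_rot: [-0.647, 0.762, 0.0, 0.0]
ft_force: [-0.1, 0.1, -1.2]
finger_gap: 0.0298
```

Call:
jog_arm(steps=[1.0,0,0,0.1,0,0,0,1.0,0,0,0.1,0,0,0,1.0,0,0,0.1,0,0,0,1.0,0,0,0.05,0,0,0,1.0,0,0,0.05,0,0,0])

```text
time_s: 8.1
tcp_pos: [0.4044, -0.3237, 0.0258]
tool_rot: [-0.647, 0.762, 0.0, 0.0]
ft_force: [-0.3, 0.5, -1.6]
finger_gap: 0.0296
```

Call:
jog_arm(steps=[1.0,0,0,0.1,0,0,0,1.0,0,0,0.05,0,0,0,1.0,0,0,0.05,0,0,0,1.0,0,0,0.05,0,0,0,1.0,0,0,0.0,0,0,0])

```text
time_s: 8.52
tcp_pos: [0.4047, -0.3234, 0.0247]
tool_rot: [-0.647, 0.762, -0.0, 0.0]
ft_force: [-6.4, 8.5, 30.7]
finger_gap: 0.0298
```

Call:
jog_arm(steps=[1.0,0,0,-0.1,0,0,0,1.0,0,0,0,0,0,0,0.18,0,0,0,0,0,0,0.18,0,0,0,0,0,0,0.18,0,0,0,0,0,0])

```text
time_s: 8.93
tcp_pos: [0.4043, -0.3237, 0.0242]
tool_rot: [-0.647, 0.762, 0.0, 0.0]
ft_force: [0.6, 0.4, -0.5]
finger_gap: 0.0383
```

Call:
jog_arm(steps=[0.18,0,0,-0.5,0,0,0,0.18,0,0,-1,0,0,0,0.18,0,0,-2,0,0,0,0.18,0,0,-2,0,0,0,0.18,0,0,-2,0,0,0])

```text
time_s: 9.35
tcp_pos: [0.4043, -0.3237, 0.101]
tool_rot: [-0.647, 0.762, 0.0, 0.0]
ft_force: [0.7, 0.1, -0.3]
finger_gap: 0.0384
```

```bash
python3 - <<'E'
from h import *
f,s=wshot("w7")
E
```

```text
9.35 [ 0.4043 -0.3237  0.101 ] -99.31 F [ 0.73  0.05 -0.29] gap 0.0384 qd 0.519
```

View pics/w7.png

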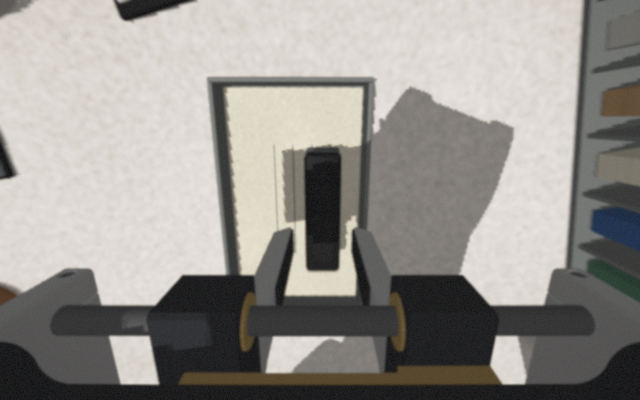

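```bash
python3 - <<'E'
from h import *; import pickle
from plant import sensors
F,G=pickle.load(open("fr.pkl","rb"))
print(at_z(F,[(299.5,127.4)],.045),at_z(G,[(264.6,281.6)],.045), sensors.state()["joint_pos"].round(2))
plan([.66,.055,.17],-9.5,-.8,rows=25)
E
```

```text
[[0.67227338 0.05891172 0.045     ]] [[0.67468831 0.06118678 0.045     ]] [ 0.64  0.3  -0.11  2.04  0.04  0.8  -1.22]
cur [ 0.4059 -0.3248  0.1046] yaw -99.3 delta mm [254.1 379.8  65.4] per row 18.5 rot/row [-0.   -0.01 -3.59]
[-0.8, -1.66, -0.76, -0.26, -0.0, -0.0, -3.6, -0.8, -1.61, -0.86, -0.26, -0.0, -0.0, -3.6, -0.8, -1.56, -0.96, -0.26, -0.0, -0.0, -3.6, -0.8, -1.49, -1.06, -0.26, -0.0, -0.0, -3.6, -0.8, -1.42, -1.15, -0.26, -0.0, -0.0, -3.6]
[-0.8, -1.35, -1.23, -0.26, -0.0, -0.0, -3.6, -0.8, -1.27, -1.32, -0.26, -0.0, -0.0, -3.6, -0.8, -1.18, -1.39, -0.26, -0.0, -0.0, -3.6, -0.8, -1.09, -1.46, -0.26, -0.0, -0.0, -3.6, -0.8, -1.0, -1.53, -0.26, -0.0, -0.0, -3.6]
[-0.8, -0.9, -1.59, -0.26, -0.0, -0.0, -3.6, -0.8, -0.8, -1.64, -0.26, -0.0, -0.0, -3.6, -0.8, -0.7, -1.69, -0.26, -0.0, -0.0, -3.6, -0.8, -0.59, -1.73, -0.26, -0.0, -0.0, -3.6, -0.8, -0.48, -1.76, -0.26, -0.0, -0.0, -3.6]
[-0.8, -0.37, -1.79, -0.26, -0.0, -0.0, -3.6, -0.8, -0.26, -1.81, -0.26, -0.0, -0.0, -3.6, -0.8, -0.14, -1.82, -0.26, -0.0, -0.0, -3.6, -0.8, -0.03, -1.83, -0.26, -0.0, -0.0, -3.6, -0.8, 0.09, -1.83, -0.26, -0.0, -0.0, -3.6]
[-0.8, 0.2, -1.82, -0.26, -0.0, -0.0, -3.6, -0.8, 0.31, -1.8, -0.26, -0.0, -0.0, -3.6, -0.8, 0.43, -1.78, -0.26, -0.0, -0.0, -3.6, -0.8, 0.54, -1.75, -0.26, -0.0, -0.0, -3.6, -0.8, 0.65, -1.71, -0.26, -0.0, -0.0, -3.6]
```

Call:
jog_arm(steps=[-0.8,-1.66,-0.76,-0.4,0,0,-3.6,-0.8,-1.61,-0.86,-0.4,0,0,-3.6,-0.8,-1.56,-0.96,-0.4,0,0,-3.6,-0.8,-1.49,-1.06,-0.4,0,0,-3.6,-0.8,-1.42,-1.15,-0.4,0,0,-3.6])

```text
time_s: 9.82
tcp_pos: [0.4563, -0.2457, 0.1196]
tool_rot: [0.761, -0.649, -0.0, -0.0]
ft_force: [0.3, 0.4, 0.4]
finger_gap: 0.0683
```

Call:
jog_arm(steps=[-0.8,-1.35,-1.23,-0.4,0,0,-3.6,-0.8,-1.27,-1.32,-0.4,0,0,-3.6,-0.8,-1.18,-1.39,-0.4,0,0,-3.6,-0.8,-1.09,-1.46,-0.4,0,0,-3.6,-0.8,-1.0,-1.53,-0.4,0,0,-3.6])

```text
time_s: 10.23
tcp_pos: [0.507, -0.1703, 0.1397]
tool_rot: [0.853, -0.522, -0.0, -0.0]
ft_force: [0.7, -0.1, 0.4]
finger_gap: 0.0846
```

Call:
jog_arm(steps=[-0.8,-0.9,-1.59,-0.3,0,0,-3.6,-0.8,-0.8,-1.64,-0.3,0,0,-3.6,-0.8,-0.7,-1.69,-0.3,0,0,-3.6,-0.8,-0.59,-1.73,-0.3,0,0,-3.6,-0.8,-0.48,-1.76,-0.3,0,0,-3.6])

```text
time_s: 10.65
tcp_pos: [0.5576, -0.0943, 0.1547]
tool_rot: [0.924, -0.382, -0.0, -0.0]
ft_force: [0.0, 0.8, 1.0]
finger_gap: 0.0847
```

Call:
jog_arm(steps=[-0.8,-0.37,-1.79,-0.2,0,0,-3.6,-0.8,-0.26,-1.81,-0.2,0,0,-3.6,-0.8,-0.14,-1.82,-0.2,0,0,-3.6,-0.8,-0.03,-1.83,-0.2,0,0,-3.6,-0.8,0.09,-1.83,-0.2,0,0,-3.6])

```text
time_s: 11.07
tcp_pos: [0.608, -0.0181, 0.1646]
tool_rot: [0.972, -0.233, -0.0, -0.0]
ft_force: [-0.0, -0.4, 0.7]
finger_gap: 0.0847
```

```bash
python3 - <<'E'
from h import *
plan([.671,.059,.17],-9.5,-.8,rows=5)
E
```

```text
cur [ 0.608  -0.0181  0.1646] yaw -27.0 delta mm [63.  77.1  5.4] per row 19.9 rot/row [-0.    0.   -3.49]
[-0.8, 0.42, -1.95, -0.11, -0.0, 0.0, -3.5, -0.8, 0.54, -1.92, -0.11, -0.0, 0.0, -3.5, -0.8, 0.66, -1.88, -0.11, -0.0, 0.0, -3.5, -0.8, 0.77, -1.84, -0.11, -0.0, 0.0, -3.5, -0.8, 0.88, -1.79, -0.11, -0.0, 0.0, -3.5]
```

Call:
jog_arm(steps=[-0.8,0.42,-1.95,0,0,0.0,-3.5,-0.8,0.54,-1.92,0,0,0.0,-3.5,-0.8,0.66,-1.88,0,0,0.0,-3.5,-0.8,0.77,-1.6,0,0,0.0,-3.5,-0.8,0.5,-1,0,0,0.0,-3.5])

```text
time_s: 11.48
tcp_pos: [0.6657, 0.0507, 0.1643]
tool_rot: [0.997, -0.082, -0.0, -0.0]
ft_force: [-1.1, -0.2, -0.2]
finger_gap: 0.085
```

```bash
python3 - <<'E'
from h import *
f,s=wshot("w8")
f,s=wshot("w8")
q=proj(f,circ(.672,.059,.0245,.045),s); print(q.mean(0))
i=f["frame"].copy(); cv2.polylines(i,[q.astype(int)],True,(255,0,0)); cv2.imwrite("pics/w8o.png",i[:,:,::-1])
plan([.671,.059,.1],-9.5,-.8,rows=5)
E
```

```text
11.4833 [0.6657 0.0507 0.1643] -9.41 F [-1.06 -0.21 -0.18] gap 0.085 qd 0.523
11.5333 [0.6662 0.0522 0.1642] -9.07 F [-1.3   1.5  -0.43] gap 0.0844 qd 0.094
[325.8316636  187.21458145]
cur [0.6653 0.0509 0.1641] yaw -9.5 delta mm [  5.7   8.1 -64.1] per row 13.0 rot/row [-0.02  0.01  0.01]
[-0.8, 0.09, -0.18, 1.28, -0.0, 0.0, 0.0, -0.8, 0.09, -0.18, 1.28, -0.0, 0.0, 0.0, -0.8, 0.09, -0.18, 1.28, -0.0, 0.0, 0.0, -0.8, 0.09, -0.18, 1.28, -0.0, 0.0, 0.0, -0.8, 0.09, -0.18, 1.28, -0.0, 0.0, 0.0]
```

View pics/w8o.png

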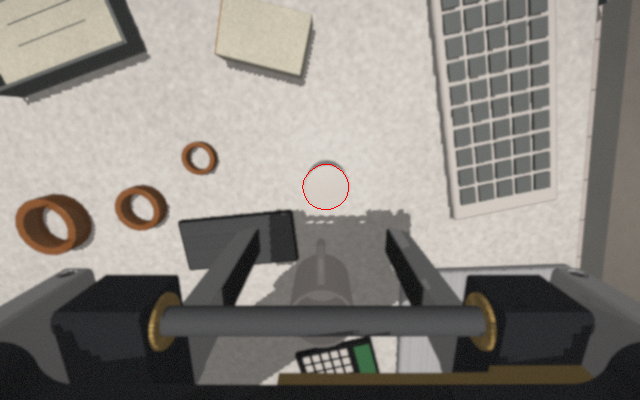

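Call:
jog_arm(steps=[-0.5,0.14,-0.2,2,0,0.0,0.0,-0.5,0.14,-0.2,2,0,0.0,0.0,-0.5,0.14,-0.2,2,0,0.0,0.0,-0.5,0.14,-0.2,1.5,0,0.0,0.0,-0.5,0,0,1,0,0.0,0.0])

```text
time_s: 12.0
tcp_pos: [0.6708, 0.0549, 0.0777]
tool_rot: [0.996, -0.086, -0.001, 0.0]
ft_force: [-0.5, -0.8, -0.6]
finger_gap: 0.0704
```

```bash
python3 - <<'E'
from h import *
f,s=wshot("w9")
q=proj(f,circ(.672,.059,.0245,.045),s); print(q.mean(0))
i=f["frame"].copy(); cv2.polylines(i,[q.astype(int)],True,(255,0,0)); cv2.imwrite("pics/w9o.png",i[:,:,::-1])
plan([.672,.059,.013],-9.5,-.5,rows=5)
E
```

```text
12.0 [0.6708 0.0549 0.0777] -9.83 F [-0.54 -0.8  -0.56] gap 0.0704 qd 0.182
[321.7859043  216.21875103]
cur [0.6701 0.0546 0.0763] yaw -9.8 delta mm [  1.9   4.4 -63.3] per row 12.7 rot/row [ 0.01  0.04 -0.06]
[-0.5, 0.03, -0.09, 1.27, 0.0, 0.0, -0.1, -0.5, 0.03, -0.09, 1.27, 0.0, 0.0, -0.1, -0.5, 0.02, -0.09, 1.27, 0.0, 0.0, -0.1, -0.5, 0.02, -0.09, 1.27, 0.0, 0.0, -0.1, -0.5, 0.02, -0.09, 1.27, 0.0, 0.0, -0.1]
```

View pics/w9o.png

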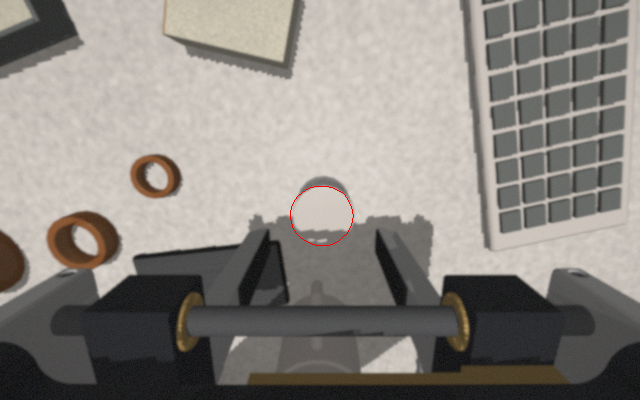

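Call:
jog_arm(steps=[-0.5,0.05,-0.12,1.6,0,0,0,-0.5,0.05,-0.12,1.6,0,0,0,-0.5,0.05,-0.12,1.4,0,0,0,-0.5,0.03,-0.08,1,0,0,0,-0.5,0,0,0.5,0,0,0])

```text
time_s: 12.47
tcp_pos: [0.6732, 0.0591, 0.0163]
tool_rot: [0.996, -0.085, -0.001, 0.0]
ft_force: [-0.2, 0.4, -0.1]
finger_gap: 0.0706
```

Call:
jog_arm(steps=[-0.5,0,0,0.2,0,0,0,1,0,0,0,0,0,0,1,0,0,0,0,0,0,1,0,0,0,0,0,0,1,0,0,0,0,0,0], grip_force=20)

```text
time_s: 12.88
tcp_pos: [0.6743, 0.059, 0.0171]
tool_rot: [0.996, -0.086, 0.0, -0.0]
ft_force: [0.0, 0.5, 2.4]
finger_gap: 0.0485
```

Call:
jog_arm(steps=[1,0,0,0,0,0,0,1,0,0,0,0,0,0,1,0,0,-0.5,0,0,0,1,0,0,-1,0,0,0,1,0,0,-2,0,0,0])

```text
time_s: 13.3
tcp_pos: [0.6727, 0.0588, 0.0505]
tool_rot: [0.996, -0.085, -0.002, 0.0]
ft_force: [-0.9, 0.0, -0.8]
finger_gap: 0.048
```

Call:
jog_arm(steps=[1,0,0,-3,0,0,0,1,0,0,-3,0,0,0,1,0,0,-3,0,0,0,1,0,0,-3,0,0,0,1,0,0,-2,0,0,0])

```text
time_s: 13.72
tcp_pos: [0.6746, 0.0593, 0.1956]
tool_rot: [0.996, -0.085, 0.002, -0.0]
ft_force: [0.6, -0.2, -1.2]
finger_gap: 0.0487
```

```bash
python3 - <<'E'
from h import *
f,s=wshot("w10")
plan([.417,-.269,.12],-9.5,1,rows=20)
E
```

```text
13.7167 [0.6746 0.0593 0.1956] -9.8 F [ 0.56 -0.21 -1.2 ] gap 0.0487 qd 0.385
cur [0.676  0.0596 0.1989] yaw -9.8 delta mm [-259.  -328.6  -78.9] per row 21.3 rot/row [-0.01 -0.02 -0.02]
[1.0, -1.0, 1.84, 0.38, -0.0, -0.0, -0.0, 1.0, -1.0, 1.84, 0.38, -0.0, -0.0, -0.0, 1.0, -1.0, 1.84, 0.38, -0.0, -0.0, -0.0, 1.0, -1.0, 1.84, 0.39, -0.0, -0.0, -0.0, 1.0, -1.0, 1.84, 0.39, -0.0, -0.0, -0.0]
[1.0, -1.0, 1.84, 0.39, -0.0, -0.0, -0.0, 1.0, -1.0, 1.84, 0.39, -0.0, -0.0, -0.0, 1.0, -1.0, 1.84, 0.39, -0.0, -0.0, -0.0, 1.0, -1.0, 1.84, 0.39, -0.0, -0.0, -0.0, 1.0, -1.0, 1.84, 0.39, -0.0, -0.0, -0.0]
[1.0, -1.0, 1.84, 0.39, -0.0, -0.0, -0.0, 1.0, -1.0, 1.84, 0.39, -0.0, -0.0, -0.0, 1.0, -1.0, 1.84, 0.39, -0.0, -0.0, -0.0, 1.0, -1.0, 1.84, 0.39, -0.0, -0.0, -0.0, 1.0, -1.0, 1.84, 0.39, -0.0, -0.0, -0.0]
[1.0, -1.0, 1.84, 0.39, -0.0, -0.0, -0.0, 1.0, -1.0, 1.84, 0.39, -0.0, -0.0, -0.0, 1.0, -1.0, 1.84, 0.39, -0.0, -0.0, -0.0, 1.0, -1.01, 1.83, 0.39, -0.0, -0.0, -0.0, 1.0, -1.01, 1.83, 0.39, -0.0, -0.0, -0.0]
```

View pics/w10.png

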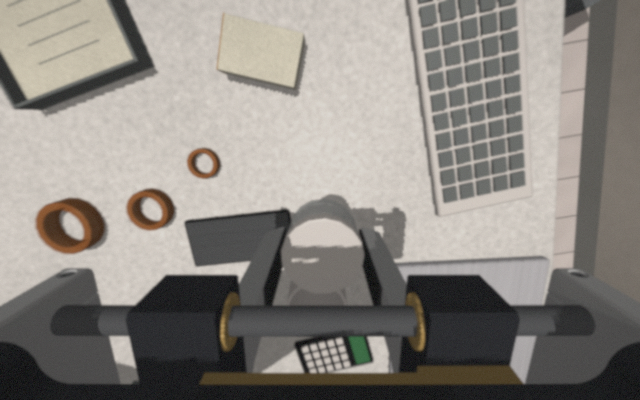

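Call:
jog_arm(steps=[1,-1,1.84,0,0,0,0,1,-1,1.84,0,0,0,0,1,-1,1.84,0,0,0,0,1,-1,1.84,0,0,0,0,1,-1,1.84,0,0,0,0])

```text
time_s: 14.18
tcp_pos: [0.6083, -0.0238, 0.192]
tool_rot: [0.996, -0.085, 0.0, 0.0]
ft_force: [0.4, -0.2, -2.0]
finger_gap: 0.0484
```

Call:
jog_arm(steps=[1,-1,1.84,0,0,0,0,1,-1,1.84,0,0,0,0,1,-1,1.84,0,0,0,0,1,-1,1.84,0,0,0,0,1,-1,1.84,0,0,0,0])

```text
time_s: 14.6
tcp_pos: [0.5433, -0.106, 0.192]
tool_rot: [0.996, -0.085, 0.0, 0.0]
ft_force: [0.3, 0.3, -1.1]
finger_gap: 0.0488
```

Call:
jog_arm(steps=[1,-1,1.84,0.8,0,0,0,1,-1,1.84,0.8,0,0,0,1,-1,1.84,0.8,0,0,0,1,-1,1.84,0.8,0,0,0,1,-1,1.84,0.8,0,0,0])

```text
time_s: 15.02
tcp_pos: [0.4785, -0.1881, 0.1517]
tool_rot: [0.996, -0.085, 0.0, 0.0]
ft_force: [0.1, -0.2, -1.6]
finger_gap: 0.0485
```

Call:
jog_arm(steps=[1,-1,1.84,0.8,0,0,0,1,-1,1.84,0.8,0,0,0,1,-1,1.7,0.8,0,0,0,1,-1,1,0.8,0,0,0,1,-0.5,0.5,0.5,0,0,0])

```text
time_s: 15.43
tcp_pos: [0.4214, -0.2485, 0.1139]
tool_rot: [0.996, -0.086, -0.0, 0.0]
ft_force: [0.6, -0.1, -1.0]
finger_gap: 0.0483
```

```bash
python3 - <<'E'
from h import *
f,s=wshot("w11")
plan([.417,-.269,.075],-9.5,1,rows=5)
E
```

```text
15.4333 [ 0.4214 -0.2485  0.1139] -9.91 F [ 0.63 -0.08 -0.95] gap 0.0483 qd 0.144
cur [ 0.4207 -0.2485  0.1132] yaw -9.9 delta mm [ -3.7 -20.5 -38.2] per row 8.7 rot/row [-0.    0.02 -0.08]
[1.0, -0.0, 0.42, 0.76, -0.0, 0.0, -0.1, 1.0, -0.0, 0.42, 0.76, -0.0, 0.0, -0.1, 1.0, -0.0, 0.42, 0.76, -0.0, 0.0, -0.1, 1.0, -0.0, 0.42, 0.76, -0.0, 0.0, -0.1, 1.0, -0.0, 0.42, 0.76, -0.0, 0.0, -0.1]
```

View pics/w11.png

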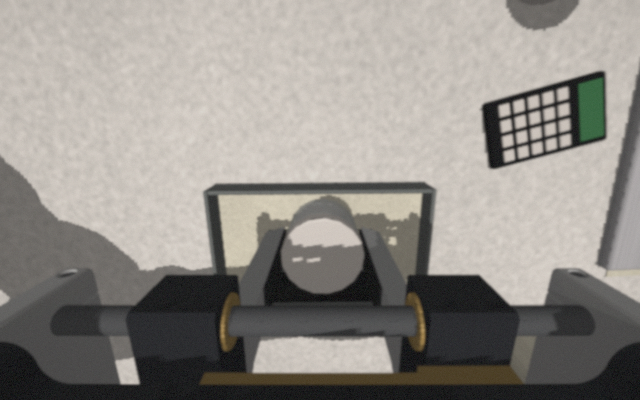

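Call:
jog_arm(steps=[1,0,0.5,0.7,0,0,0,1,0,0.5,0.7,0,0,0,1,0,0.5,0.7,0,0,0,1,0,0.4,0.7,0,0,0,1,0,0.15,0.7,0,0,0])

```text
time_s: 15.9
tcp_pos: [0.4198, -0.2682, 0.0786]
tool_rot: [0.996, -0.085, 0.0, -0.0]
ft_force: [0.3, 0.2, -0.7]
finger_gap: 0.0483
```

```bash
python3 - <<'E'
from h import *
f,s=wshot("w12")
plan([.417,-.269,.045],-9.5,1,rows=5)
E
```

```text
15.9 [ 0.4198 -0.2682  0.0786] -9.81 F [ 0.34  0.24 -0.71] gap 0.0483 qd 0.172
cur [ 0.4191 -0.2679  0.0774] yaw -9.8 delta mm [ -2.1  -1.1 -32.4] per row 6.5 rot/row [-0.01  0.02 -0.06]
[1.0, -0.04, 0.03, 0.65, -0.0, 0.0, -0.1, 1.0, -0.04, 0.03, 0.65, -0.0, 0.0, -0.1, 1.0, -0.04, 0.03, 0.65, -0.0, 0.0, -0.1, 1.0, -0.04, 0.03, 0.65, -0.0, 0.0, -0.1, 1.0, -0.04, 0.03, 0.65, -0.0, 0.0, -0.1]
```

View pics/w12.png

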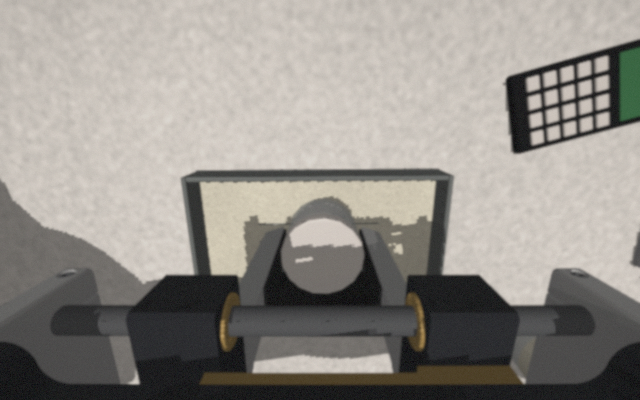

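Call:
jog_arm(steps=[1,0,0,0.8,0,0,0,1,0,0,0.8,0,0,0,1,0,0,0.8,0,0,0,1,0,0,0.6,0,0,0,1,0,0,0.4,0,0,0])

```text
time_s: 16.37
tcp_pos: [0.4194, -0.2674, 0.0444]
tool_rot: [0.996, -0.085, -0.0, -0.0]
ft_force: [0.8, 0.2, -1.4]
finger_gap: 0.0485
```

Call:
jog_arm(steps=[1,0,0,0.2,0,0,0,1,0,0,0.15,0,0,0,1,0,0,0.1,0,0,0,1,0,0,0.1,0,0,0,1,0,0,0.1,0,0,0])

```text
time_s: 16.78
tcp_pos: [0.4197, -0.2679, 0.0391]
tool_rot: [0.996, -0.086, 0.0, 0.0]
ft_force: [0.8, -0.8, -0.4]
finger_gap: 0.0487
```

Call:
jog_arm(steps=[1,0,0,0.1,0,0,0,1,0,0,0.1,0,0,0,1,0,0,0.05,0,0,0,1,0,0,0.05,0,0,0,1,0,0,0.05,0,0,0])

```text
time_s: 17.2
tcp_pos: [0.4196, -0.2678, 0.0354]
tool_rot: [0.996, -0.086, 0.0, -0.0]
ft_force: [0.7, -0.7, -1.5]
finger_gap: 0.0487
```

Call:
jog_arm(steps=[1,0,0,0.1,0,0,0,1,0,0,0.1,0,0,0,1,0,0,0.1,0,0,0,1,0,0,0.05,0,0,0,1,0,0,0.05,0,0,0])

```text
time_s: 17.62
tcp_pos: [0.4196, -0.2678, 0.0313]
tool_rot: [0.996, -0.086, -0.0, -0.0]
ft_force: [0.1, -0.7, -1.3]
finger_gap: 0.0482
```

Call:
jog_arm(steps=[1,0,0,0.1,0,0,0,1,0,0,0.05,0,0,0,1,0,0,0.05,0,0,0,1,0,0,0.05,0,0,0,1,0,0,0,0,0,0])

```text
time_s: 18.03
tcp_pos: [0.4196, -0.2678, 0.0291]
tool_rot: [0.996, -0.086, -0.0, 0.0]
ft_force: [-2.0, 2.0, 5.6]
finger_gap: 0.0482
```

Contact (5.6 N). Release and retreat.

Call:
jog_arm(steps=[1,0,0,0,0,0,0,-0.3,0,0,0,0,0,0,-0.3,0,0,0,0,0,0,-0.3,0,0,0,0,0,0,-0.3,0,0,0,0,0,0])

```text
time_s: 18.45
tcp_pos: [0.4196, -0.2678, 0.0289]
tool_rot: [0.996, -0.086, 0.0, -0.0]
ft_force: [0.5, 0.5, 0.3]
finger_gap: 0.0611
```

Call:
jog_arm(steps=[-0.3,0,0,-0.5,0,0,0,-0.3,0,0,-1,0,0,0,-0.3,0,0,-2,0,0,0,-0.3,0,0,-2.5,0,0,0,-0.3,0,0,-2.5,0,0,0])

```text
time_s: 18.87
tcp_pos: [0.4194, -0.2674, 0.1155]
tool_rot: [0.996, -0.085, -0.0, -0.0]
ft_force: [-1.0, 0.4, 0.0]
finger_gap: 0.0611
```

```bash
python3 - <<'E'
from h import *; import pickle
from plant import vision
f,s=wshot("w13")
t=vision.grab_frame("top"); a,o=crop(t["frame"],(400,200),200,150,4);cv2.imwrite("pics/t13.png",a[:,:,::-1])
for n in ["w8","w10","w9"]:
    f,s=pickle.load(open(n+".pkl","rb")); a,o=crop(f["frame"],(265,45),130,100,6);cv2.imwrite(f"pics/{n}m.png",a[:,:,::-1]);print(o)
E
```

```text
18.8667 [ 0.4194 -0.2674  0.1155] -9.79 F [-1.04  0.39  0.03] gap 0.0611 qd 0.629
(200, 0)
(200, 0)
(200, 0)
```

View pics/w13.png

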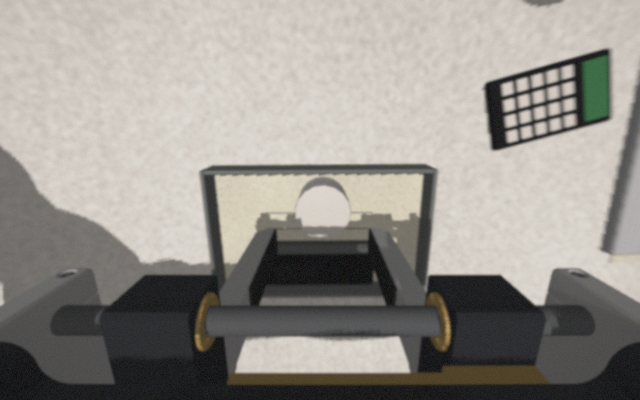

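View pics/t13.png

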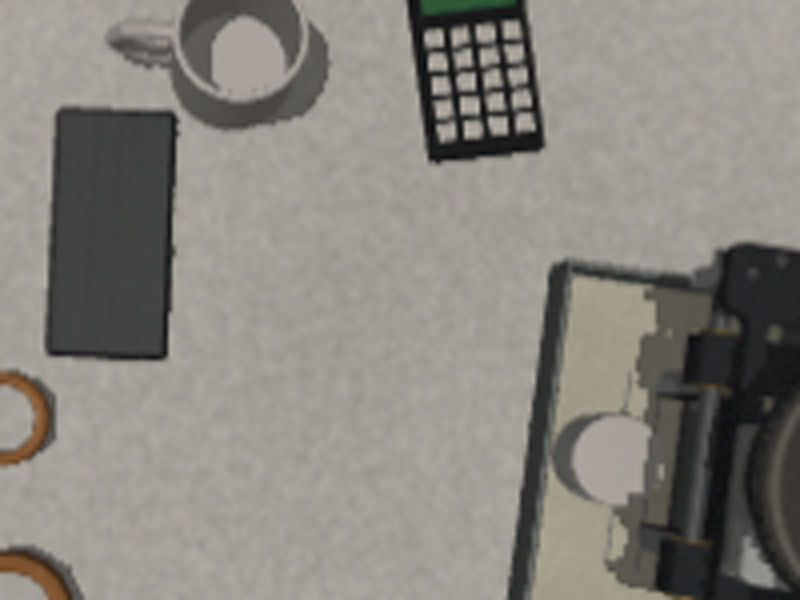

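View pics/w10m.png

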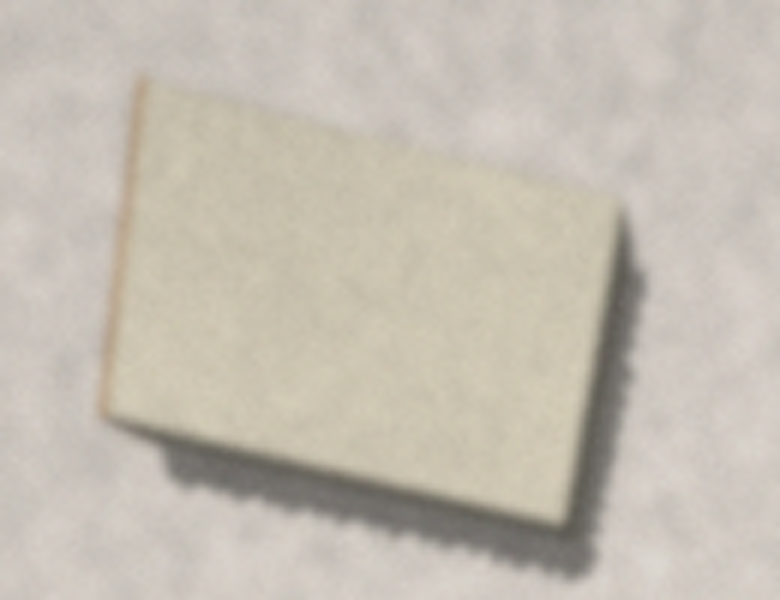

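```bash
python3 - <<'E'
from h import *; import pickle
F,G=pickle.load(open("fr.pkl","rb"))
f,s=pickle.load(open("w10.pkl","rb"))
A=np.array([(140,78),(620,207),(567,525),(103,415)])/6+[200,0]
B=np.array([(80,393),(172,190),(302,242),(213,450)])/6+[200,95]-.4
for fr,px,T in((f,A,s),(F,B,None)):
    P=at_z(fr,px,.032,T); print(P[:,:2].round(4).tolist(),P.mean(0).round(4),[round(float(np.linalg.norm(P[i]-P[i-1])),4) for i in range(4)])
    e=(P[1]-P[0])+(P[2]-P[3]); print("yaw",np.degrees(np.arctan2(e[1],e[0])))
    e=(P[0]-P[3])+(P[1]-P[2]); print("yaw90",np.degrees(np.arctan2(e[1],e[0])))
from plant import sensors
print(sensors.state()["joint_pos"].round(2))
E
```

```text
[[0.6051, 0.2599], [0.6843, 0.2255], [0.6645, 0.1748], [0.5842, 0.208]] [0.6345 0.217  0.032 ] [0.0559, 0.0864, 0.0544, 0.0869]
yaw -23.001347768594382
yaw90 68.40605161136334
[[0.6053, 0.2586], [0.6828, 0.2238], [0.6614, 0.1736], [0.5824, 0.2074]] [0.633  0.2158 0.032 ] [0.0562, 0.085, 0.0546, 0.0859]
yaw -23.677983213654592
yaw90 66.40467247619618
[ 0.82  0.27 -0.43  2.06  0.16  0.83  0.12]
```

```bash
python3 - <<'E'
from h import *
plan([.634,.2165,.16],67,-.6,rows=25)
E
```

```text
cur [ 0.4215 -0.2688  0.1182] yaw -9.8 delta mm [212.5 485.3  41.8] per row 21.3 rot/row [ 0.01 -0.01 -3.07]
[-0.6, 0.51, -2.06, -0.17, 0.0, -0.0, -3.1, -0.6, 0.62, -2.03, -0.17, 0.0, -0.0, -3.1, -0.6, 0.72, -1.99, -0.17, 0.0, -0.0, -3.1, -0.6, 0.83, -1.95, -0.17, 0.0, -0.0, -3.1, -0.6, 0.93, -1.9, -0.17, 0.0, -0.0, -3.1]
[-0.6, 1.03, -1.85, -0.17, 0.0, -0.0, -3.1, -0.6, 1.13, -1.79, -0.17, 0.0, -0.0, -3.1, -0.6, 1.23, -1.73, -0.17, 0.0, -0.0, -3.1, -0.6, 1.32, -1.66, -0.17, 0.0, -0.0, -3.1, -0.6, 1.4, -1.59, -0.17, 0.0, -0.0, -3.1]
[-0.6, 1.49, -1.51, -0.17, 0.0, -0.0, -3.1, -0.6, 1.57, -1.43, -0.17, 0.0, -0.0, -3.1, -0.6, 1.64, -1.34, -0.17, 0.0, -0.0, -3.1, -0.6, 1.71, -1.25, -0.17, 0.0, -0.0, -3.1, -0.6, 1.77, -1.16, -0.17, 0.0, -0.0, -3.1]
[-0.6, 1.83, -1.06, -0.17, 0.0, -0.0, -3.1, -0.6, 1.89, -0.96, -0.17, 0.0, -0.0, -3.1, -0.6, 1.94, -0.86, -0.17, 0.0, -0.0, -3.1, -0.6, 1.98, -0.75, -0.17, 0.0, -0.0, -3.1, -0.6, 2.02, -0.65, -0.17, 0.0, -0.0, -3.1]
[-0.6, 2.05, -0.54, -0.17, 0.0, -0.0, -3.1, -0.6, 2.08, -0.43, -0.17, 0.0, -0.0, -3.1, -0.6, 2.1, -0.32, -0.17, 0.0, -0.0, -3.1, -0.6, 2.11, -0.2, -0.17, 0.0, -0.0, -3.1, -0.6, 2.12, -0.09, -0.17, 0.0, -0.0, -3.1]
```

Call:
jog_arm(steps=[-0.6,0.51,-2.06,-0.17,0,0,-3.1,-0.6,0.62,-2.03,-0.17,0,0,-3.1,-0.6,0.72,-1.99,-0.17,0,0,-3.1,-0.6,0.83,-1.95,-0.17,0,0,-3.1,-0.6,0.93,-1.9,-0.17,0,0,-3.1])

```text
time_s: 19.38
tcp_pos: [0.4627, -0.1679, 0.1223]
tool_rot: [0.999, 0.053, -0.0, -0.0]
ft_force: [-0.0, 0.1, -0.4]
finger_gap: 0.0752
```

Call:
jog_arm(steps=[-0.6,1.03,-1.85,-0.17,0,0,-3.1,-0.6,1.13,-1.79,-0.17,0,0,-3.1,-0.6,1.23,-1.73,-0.17,0,0,-3.1,-0.6,1.32,-1.66,-0.17,0,0,-3.1,-0.6,1.4,-1.59,-0.17,0,0,-3.1])

```text
time_s: 19.8
tcp_pos: [0.5046, -0.0704, 0.1308]
tool_rot: [0.982, 0.187, -0.0, -0.0]
ft_force: [1.2, -0.5, -0.5]
finger_gap: 0.0754
```

Call:
jog_arm(steps=[-0.6,1.49,-1.51,-0.17,0,0,-3.1,-0.6,1.57,-1.43,-0.17,0,0,-3.1,-0.6,1.64,-1.34,-0.17,0,0,-3.1,-0.6,1.71,-1.25,-0.17,0,0,-3.1,-0.6,1.77,-1.16,-0.17,0,0,-3.1])

```text
time_s: 20.22
tcp_pos: [0.5462, 0.027, 0.1393]
tool_rot: [0.948, 0.318, -0.0, -0.0]
ft_force: [0.5, -0.8, 0.2]
finger_gap: 0.0749
```

Call:
jog_arm(steps=[-0.6,1.83,-1.06,-0.17,0,0,-3.1,-0.6,1.89,-0.96,-0.17,0,0,-3.1,-0.6,1.94,-0.86,-0.17,0,0,-3.1,-0.6,1.98,-0.75,-0.17,0,0,-3.1,-0.6,2.02,-0.65,-0.17,0,0,-3.1])

```text
time_s: 20.63
tcp_pos: [0.5876, 0.1244, 0.1478]
tool_rot: [0.897, 0.443, -0.0, -0.0]
ft_force: [0.4, -0.3, -0.4]
finger_gap: 0.075
```

Call:
jog_arm(steps=[-0.6,2.05,-0.54,0,0,0,-3.1,-0.6,2.08,-0.43,0,0,0,-3.1,-0.6,2.1,-0.32,0,0,0,-3.1,-0.6,1.5,-0.2,0,0,0,-3.1,-0.6,0.8,-0.09,0,0,0,-3.1])

```text
time_s: 21.05
tcp_pos: [0.6201, 0.2062, 0.1477]
tool_rot: [0.828, 0.56, 0.0, -0.001]
ft_force: [0.3, 0.3, 1.2]
finger_gap: 0.0751
```

```bash
python3 - <<'E'
from h import *
f,s=wshot("w14"); f,s=wshot("w14")
i=f["frame"].copy()
q=proj(f,box(.634,.2165,np.radians(-23),.086,.056,0,.032),s).astype(int)
cv2.polylines(i,[q[4:]],True,(255,0,0));cv2.imwrite("pics/w14o.png",i[:,:,::-1])
plan([.634,.2165,.1],67,-.6,rows=5)
E
```

```text
21.05 [0.6201 0.2062 0.1477] 68.17 F [0.35 0.26 1.23] gap 0.0751 qd 0.474
21.1 [0.62   0.2069 0.1476] 68.45 F [-0.18  1.87 -0.19] gap 0.0754 qd 0.084
cur [0.6198 0.2054 0.1475] yaw 68.1 delta mm [ 14.2  11.1 -47.5] per row 10.2 rot/row [-0.02 -0.01  0.21]
[-0.6, 0.31, 0.18, 0.95, -0.0, -0.0, 0.2, -0.6, 0.31, 0.18, 0.95, -0.0, -0.0, 0.2, -0.6, 0.31, 0.18, 0.95, -0.0, -0.0, 0.2, -0.6, 0.31, 0.18, 0.95, -0.0, -0.0, 0.2, -0.6, 0.32, 0.18, 0.95, -0.0, -0.0, 0.2]
```

View pics/w14o.png

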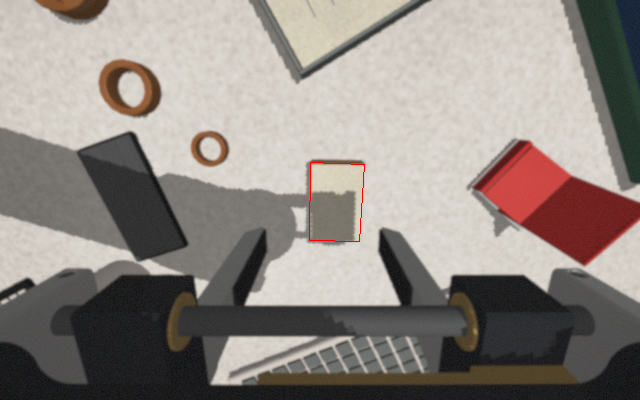

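Call:
jog_arm(steps=[-0.6,0.5,0.25,1.3,0,0,0.2,-0.6,0.5,0.25,1.3,0,0,0.2,-0.6,0.4,0.25,1.3,0,0,0.2,-0.6,0.2,0.15,1.3,0,0,0.2,-0.6,0,0,0.8,0,0,0.2])

```text
time_s: 21.57
tcp_pos: [0.6348, 0.2126, 0.0852]
tool_rot: [0.836, 0.549, -0.001, -0.0]
ft_force: [-0.7, -0.3, -0.4]
finger_gap: 0.0752
```

```bash
python3 - <<'E'
from h import *
f,s=wshot("w15")
i=f["frame"].copy()
q=proj(f,box(.634,.2165,np.radians(-23),.086,.056,0,.032),s).astype(int)
cv2.polylines(i,[q[4:]],True,(255,0,0));cv2.imwrite("pics/w15o.png",i[:,:,::-1])
plan([.634,.2165,.009],67,-.6,rows=5)
E
```

```text
21.5667 [0.6348 0.2126 0.0852] 66.64 F [-0.71 -0.33 -0.35] gap 0.0752 qd 0.135
cur [0.6341 0.2122 0.0843] yaw 66.6 delta mm [ -0.1   4.3 -75.3] per row 15.1 rot/row [-0.03  0.03 -0.07]
[-0.6, 0.08, -0.03, 1.51, -0.0, 0.0, -0.1, -0.6, 0.08, -0.03, 1.51, -0.0, 0.0, -0.1, -0.6, 0.08, -0.03, 1.51, -0.0, 0.0, -0.1, -0.6, 0.08, -0.03, 1.51, -0.0, 0.0, -0.1, -0.6, 0.08, -0.03, 1.51, -0.0, 0.0, -0.1]
```

View pics/w15o.png

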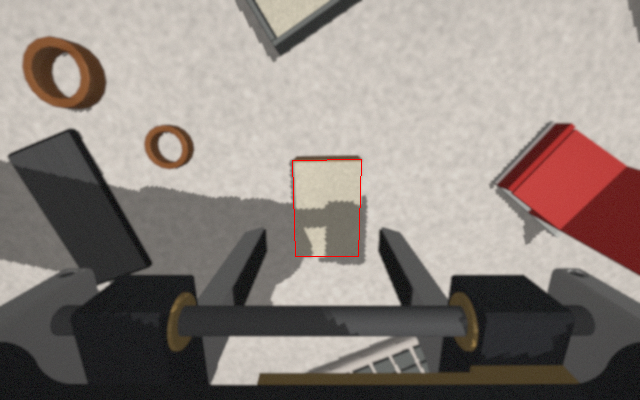

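Call:
jog_arm(steps=[-0.6,0.13,0,1.8,0,0,0,-0.6,0.13,0,1.8,0,0,0,-0.6,0.13,0,1.6,0,0,0,-0.6,0.05,0,1.2,0,0,0,-0.6,0,0,0.6,0,0,0])

```text
time_s: 22.03
tcp_pos: [0.6363, 0.2167, 0.0161]
tool_rot: [0.835, 0.55, -0.001, -0.0]
ft_force: [0.3, -0.7, -0.6]
finger_gap: 0.0754
```

Call:
jog_arm(steps=[-0.6,0,0,0.4,0,0,0,1,0,0,0,0,0,0,1,0,0,0,0,0,0,1,0,0,0,0,0,0,1,0,0,0,0,0,0], grip_force=30)

```text
time_s: 22.45
tcp_pos: [0.6374, 0.2171, 0.0147]
tool_rot: [0.835, 0.55, 0.001, 0.0]
ft_force: [-0.2, 0.3, 2.7]
finger_gap: 0.0558
```

Call:
jog_arm(steps=[1,0,0,0,0,0,0,1,0,0,0,0,0,0,1,0,0,-0.5,0,0,0,1,0,0,-1,0,0,0,1,0,0,-2,0,0,0])

```text
time_s: 22.87
tcp_pos: [0.6359, 0.2164, 0.0481]
tool_rot: [0.835, 0.55, -0.001, -0.0]
ft_force: [-0.6, 0.4, -0.7]
finger_gap: 0.0556
```

Call:
jog_arm(steps=[1,0,0,-2,0,0,0,1,0,0,-2,0,0,0,1,0,0,-2,0,0,0,1,0,0,-1,0,0,0,1,0,0,-1,0,0,0])

```text
time_s: 23.28
tcp_pos: [0.6372, 0.217, 0.1304]
tool_rot: [0.835, 0.55, 0.001, 0.0]
ft_force: [-0.1, -1.2, -1.6]
finger_gap: 0.0555
```

```bash
python3 - <<'E'
from h import *; import pickle
f,s=wshot("w16")
F,G=pickle.load(open("fr.pkl","rb"))
a,o=crop(F["frame"],(200,245),110,100,6);cv2.imwrite("pics/t16.png",a[:,:,::-1]);print(o)
for fr,n in((F,"top"),(G,"scene")):
    i=fr["frame"].copy()
    for z in(.034,):
        cv2.polylines(i,[proj(fr,box(.414,.286,np.radians(8.5),.158,.158,z,z)[:4]).astype(int)],True,(255,0,0))
    a,o=crop(i,(200,245) if n=="top" else (465,320),160,140,4);cv2.imwrite(f"pics/sq_{n}.png",a[:,:,::-1])
E
```

```text
23.2833 [0.6372 0.217  0.1304] 66.69 F [-0.08 -1.19 -1.65] gap 0.0555 qd 0.179
(145, 195)
```

View pics/w16.png

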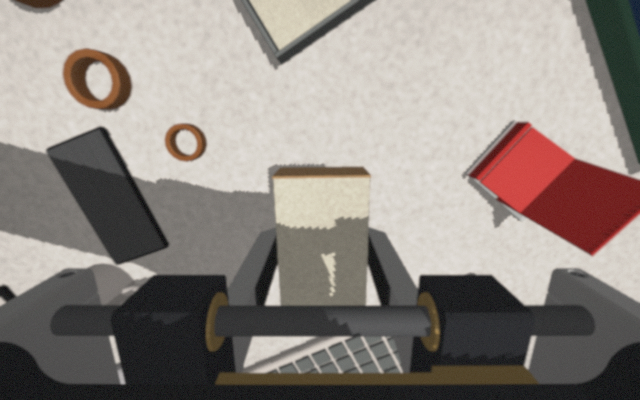

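View pics/t16.png

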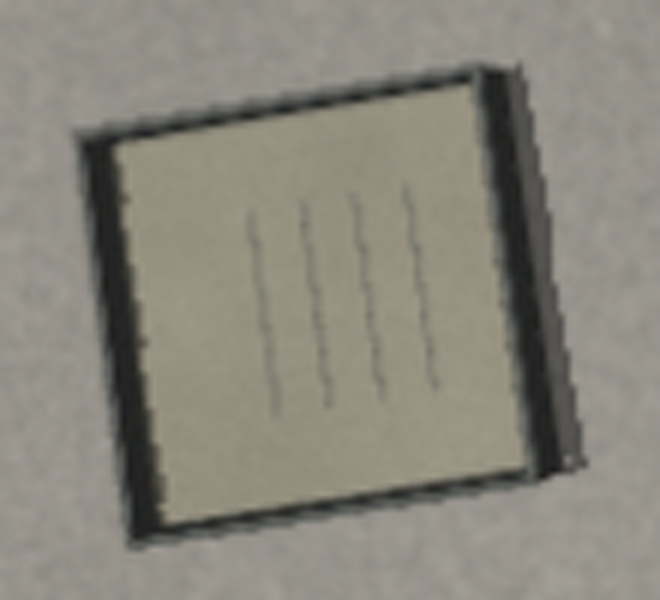

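View pics/sq_scene.png

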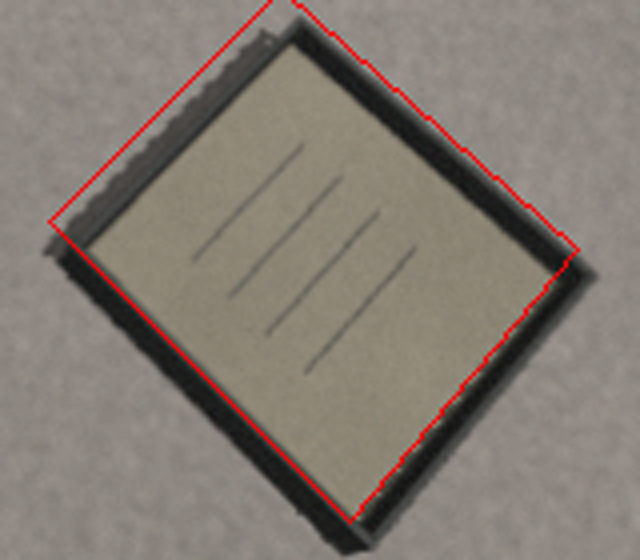

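```bash
python3 - <<'E'
from h import *; import pickle
F,G=pickle.load(open("fr.pkl","rb"))
B=np.array([(78,133),(482,67),(545,478),(133,545)])/6+[145,195]-.4
# scene rim: left, top, right, bottom
A=np.array([(88,245),(300,22),(595,275),(370,545)])/4+[465-80,320-70]-.4
for fr,px in((F,B),(G,A)):
    P=at_z(fr,px,.034); print(P[:,:2].round(4).tolist(),P.mean(0).round(4),[round(float(np.linalg.norm(P[i]-P[i-1])),4) for i in range(4)])
    for a,b,c,d in((0,3,1,2),(0,1,3,2)):
        e=(P[a]-P[b])+(P[c]-P[d]); print("yaw",np.degrees(np.arctan2(e[1],e[0])))
plan([.42,.286,.13],98.5,1,rows=15)
E
```

```text
[[0.478, 0.3843], [0.5006, 0.2295], [0.3486, 0.205], [0.3246, 0.3604]] [0.4129 0.2948 0.034 ] [0.1553, 0.1564, 0.1541, 0.1572]
yaw 9.00448285755844
yaw 98.54942667312942
[[0.4977, 0.2352], [0.3514, 0.2104], [0.3269, 0.3624], [0.4804, 0.3848]] [0.4141 0.2982 0.034 ] [0.1506, 0.1483, 0.1539, 0.1551]
yaw -82.11641017063955
yaw 8.944244529025031
cur [0.6377 0.2173 0.1318] yaw 66.7 delta mm [-217.7   68.7   -1.8] per row 15.2 rot/row [ 0.01 -0.   -2.12]
[1.0, -0.15, -1.51, 0.01, 0.0, -0.0, -2.1, 1.0, -0.1, -1.52, 0.01, 0.0, -0.0, -2.1, 1.0, -0.04, -1.52, 0.01, 0.0, -0.0, -2.1, 1.0, 0.02, -1.52, 0.01, 0.0, -0.0, -2.1, 1.0, 0.07, -1.52, 0.01, 0.0, -0.0, -2.1]
[1.0, 0.13, -1.52, 0.01, 0.0, -0.0, -2.1, 1.0, 0.18, -1.51, 0.01, 0.0, -0.0, -2.1, 1.0, 0.24, -1.5, 0.01, 0.0, -0.0, -2.1, 1.0, 0.29, -1.49, 0.01, 0.0, -0.0, -2.1, 1.0, 0.35, -1.48, 0.01, 0.0, -0.0, -2.1]
[1.0, 0.4, -1.47, 0.01, 0.0, -0.0, -2.1, 1.0, 0.46, -1.45, 0.01, 0.0, -0.0, -2.1, 1.0, 0.51, -1.43, 0.01, 0.0, -0.0, -2.1, 1.0, 0.56, -1.41, 0.01, 0.0, -0.0, -2.1, 1.0, 0.62, -1.39, 0.01, 0.0, -0.0, -2.1]
```

Call:
jog_arm(steps=[1.0,-0.1,-1.51,0,0,0,-2.1,1.0,-0.05,-1.52,0,0,0,-2.1,1.0,0,-1.52,0,0,0,-2.1,1.0,0.05,-1.52,0,0,0,-2.1,1.0,0.11,-1.52,0,0,0,-2.1])

```text
time_s: 23.75
tcp_pos: [0.5641, 0.2418, 0.1281]
tool_rot: [0.781, 0.625, -0.001, -0.0]
ft_force: [0.4, -0.4, -1.5]
finger_gap: 0.0556
```

Call:
jog_arm(steps=[1.0,0.17,-1.52,0,0,0,-2.1,1.0,0.22,-1.51,0,0,0,-2.1,1.0,0.28,-1.5,0,0,0,-2.1,1.0,0.33,-1.49,0,0,0,-2.1,1.0,0.39,-1.48,0,0,0,-2.1])

```text
time_s: 24.17
tcp_pos: [0.4917, 0.2672, 0.1287]
tool_rot: [0.72, 0.694, -0.0, -0.0]
ft_force: [0.5, 0.9, -1.1]
finger_gap: 0.0555
```

Call:
jog_arm(steps=[1.0,0.44,-1.47,0,0,0,-2.1,1.0,0.5,-1.45,0,0,0,-2.1,1.0,0.55,-1.43,0,0,0,-2.1,1.0,0.6,-1.1,0,0,0,-2.1,1.0,0.4,-0.7,0,0,0,-2.1])

```text
time_s: 24.58
tcp_pos: [0.4292, 0.2912, 0.1291]
tool_rot: [0.653, 0.757, 0.0, 0.0]
ft_force: [0.1, -0.4, -0.2]
finger_gap: 0.0558
```

```bash
python3 - <<'E'
from h import *
f,s=wshot("w17"); f,s=wshot("w17")
i=f["frame"].copy()
for c in((.413,.295),):
  cv2.polylines(i,[proj(f,box(*c,np.radians(8.8),.158,.158,.034,.034)[:4],s).astype(int)],True,(255,0,0))
cv2.imwrite("pics/w17o.png",i[:,:,::-1])
plan([.416,.295,.09],98.8,1,rows=5)
E
```

```text
24.5833 [0.4292 0.2912 0.1291] 98.46 F [ 0.05 -0.37 -0.24] gap 0.0558 qd 0.255
24.6333 [0.4285 0.2917 0.1291] 98.67 F [-1.83  1.37 -1.56] gap 0.0558 qd 0.044
cur [0.4298 0.2912 0.1291] yaw 98.4 delta mm [-13.8   3.8 -39.1] per row 8.3 rot/row [ 0.   -0.   -0.08]
[1.0, 0.12, -0.26, 0.78, 0.0, -0.0, -0.1, 1.0, 0.12, -0.26, 0.78, 0.0, -0.0, -0.1, 1.0, 0.12, -0.26, 0.78, 0.0, -0.0, -0.1, 1.0, 0.12, -0.26, 0.78, 0.0, -0.0, -0.1, 1.0, 0.12, -0.26, 0.78, 0.0, -0.0, -0.1]
```

View pics/w17o.png

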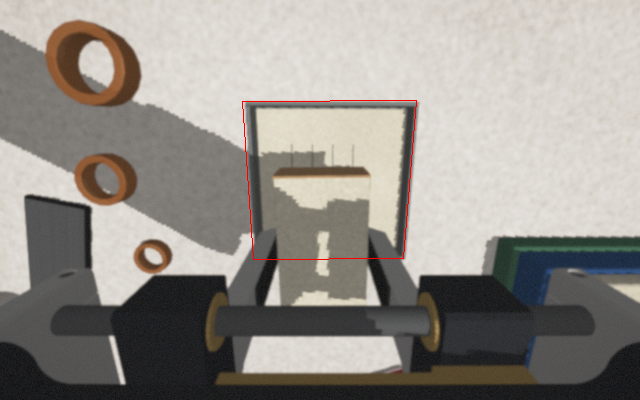

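Call:
jog_arm(steps=[1,0.12,-0.3,1,0,0,0,1,0.12,-0.3,1,0,0,0,1,0.12,-0.3,1,0,0,0,1,0.12,-0.3,1,0,0,0,1,0.1,-0.2,0.7,0,0,0])

```text
time_s: 25.1
tcp_pos: [0.4153, 0.2938, 0.0801]
tool_rot: [0.655, 0.756, -0.001, -0.0]
ft_force: [-0.5, 0.0, -1.8]
finger_gap: 0.0563
```

Call:
jog_arm(steps=[1,0,0,0.7,0,0,0,1,0,0,0.7,0,0,0,1,0,0,0.5,0,0,0,1,0,0,0.3,0,0,0,1,0,0,0.1,0,0,0])

```text
time_s: 25.52
tcp_pos: [0.4161, 0.2941, 0.0584]
tool_rot: [0.655, 0.756, -0.0, -0.0]
ft_force: [0.3, -0.4, -0.2]
finger_gap: 0.0557
```

```bash
python3 - <<'E'
from h import *
f,s=wshot("w18")
plan([.416,.295,.05],98.8,1,rows=5)
E
```

```text
25.5167 [0.4161 0.2941 0.0584] 98.18 F [ 0.26 -0.39 -0.2 ] gap 0.0557 qd 0.013
cur [0.4161 0.2942 0.0586] yaw 98.2 delta mm [-0.1  0.8 -8.6] per row 1.7 rot/row [-0.   -0.   -0.12]
[1.0, 0.02, -0.0, 0.17, -0.0, -0.0, -0.1, 1.0, 0.02, -0.0, 0.17, -0.0, -0.0, -0.1, 1.0, 0.02, -0.0, 0.17, -0.0, -0.0, -0.1, 1.0, 0.02, -0.0, 0.17, -0.0, -0.0, -0.1, 1.0, 0.02, -0.0, 0.17, -0.0, -0.0, -0.1]
```

View pics/w18.png

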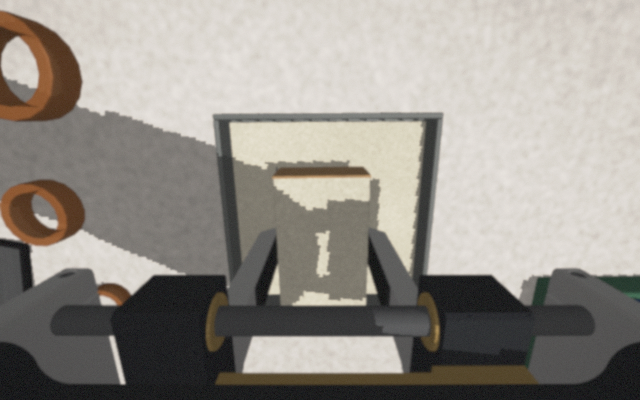

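Call:
jog_arm(steps=[1,0,0,0.2,0,0,0,1,0,0,0.2,0,0,0,1,0,0,0.2,0,0,0,1,0,0,0.2,0,0,0,1,0,0,0.1,0,0,0])

```text
time_s: 25.98
tcp_pos: [0.4161, 0.2941, 0.0497]
tool_rot: [0.655, 0.756, -0.0, -0.0]
ft_force: [-0.3, 0.7, -1.9]
finger_gap: 0.0561
```

Call:
jog_arm(steps=[1,0,0,0.1,0,0,0,1,0,0,0.1,0,0,0,1,0,0,0.1,0,0,0,1,0,0,0.1,0,0,0,1,0,0,0.1,0,0,0])

```text
time_s: 26.4
tcp_pos: [0.4161, 0.2942, 0.0448]
tool_rot: [0.655, 0.756, 0.0, 0.0]
ft_force: [0.0, 0.1, -1.5]
finger_gap: 0.0555
```

Call:
jog_arm(steps=[1,0,0,0.1,0,0,0,1,0,0,0.1,0,0,0,1,0,0,0.1,0,0,0,1,0,0,0.1,0,0,0,1,0,0,0,0,0,0])

```text
time_s: 26.82
tcp_pos: [0.4161, 0.2941, 0.0407]
tool_rot: [0.655, 0.756, -0.0, -0.0]
ft_force: [-1.0, -1.0, -1.2]
finger_gap: 0.0557
```

Call:
jog_arm(steps=[1,0,0,0.1,0,0,0,1,0,0,0.1,0,0,0,1,0,0,0.1,0,0,0,1,0,0,0,0,0,0,1,0,0,0,0,0,0])

```text
time_s: 27.23
tcp_pos: [0.4161, 0.2942, 0.0379]
tool_rot: [0.655, 0.756, -0.0, -0.0]
ft_force: [0.1, -0.3, -1.0]
finger_gap: 0.0559
```

Call:
jog_arm(steps=[1,0,0,0.1,0,0,0,1,0,0,0.1,0,0,0,1,0,0,0.1,0,0,0,1,0,0,0,0,0,0,1,0,0,0,0,0,0])

```text
time_s: 27.65
tcp_pos: [0.4161, 0.2942, 0.0349]
tool_rot: [0.655, 0.756, -0.0, -0.0]
ft_force: [0.0, 0.5, -1.4]
finger_gap: 0.0558
```

Call:
jog_arm(steps=[1,0,0,0.1,0,0,0,1,0,0,0.05,0,0,0,1,0,0,0.05,0,0,0,1,0,0,0,0,0,0,1,0,0,0,0,0,0])

```text
time_s: 28.07
tcp_pos: [0.4161, 0.2942, 0.0329]
tool_rot: [0.655, 0.756, 0.0, -0.0]
ft_force: [0.5, 0.5, -0.9]
finger_gap: 0.0559
```

Call:
jog_arm(steps=[1,0,0,0.1,0,0,0,1,0,0,0.05,0,0,0,1,0,0,0.05,0,0,0,1,0,0,0,0,0,0,1,0,0,0,0,0,0])

```text
time_s: 28.48
tcp_pos: [0.4161, 0.2942, 0.0309]
tool_rot: [0.655, 0.756, -0.0, -0.0]
ft_force: [-0.9, -0.9, -0.6]
finger_gap: 0.0559
```

Call:
jog_arm(steps=[1,0,0,0.1,0,0,0,1,0,0,0.05,0,0,0,1,0,0,0.05,0,0,0,1,0,0,0,0,0,0,1,0,0,0,0,0,0])

```text
time_s: 28.9
tcp_pos: [0.4165, 0.2942, 0.0303]
tool_rot: [0.655, 0.756, 0.0, 0.001]
ft_force: [-7.2, -8.9, 35.8]
finger_gap: 0.0558
```

Call:
jog_arm(steps=[1,0,0,-0.1,0,0,0,1,0,0,0,0,0,0,-0.5,0,0,0,0,0,0,-0.5,0,0,0,0,0,0,-0.5,0,0,0,0,0,0])

```text
time_s: 29.32
tcp_pos: [0.4161, 0.2942, 0.0298]
tool_rot: [0.655, 0.756, -0.0, -0.0]
ft_force: [0.4, 0.1, -0.0]
finger_gap: 0.0697
```

Call:
jog_arm(steps=[-0.5,0,0,-0.5,0,0,0,-0.5,0,0,-1,0,0,0,-0.5,0,0,-2,0,0,0,-0.5,0,0,-2.5,0,0,0,-0.5,0,0,-2.5,0,0,0])

```text
time_s: 29.73
tcp_pos: [0.4156, 0.2943, 0.1164]
tool_rot: [0.655, 0.756, -0.0, -0.0]
ft_force: [-0.1, 0.9, 1.2]
finger_gap: 0.0704
```

Call:
jog_arm(steps=[-0.5,0,0,-1,0,0,0,-0.5,0,0,-1,0,0,0,-0.5,0,0,-0.5,0,0,0,-0.5,0,0,0,0,0,0,-0.5,0,0,0,0,0,0])

```text
time_s: 30.15
tcp_pos: [0.416, 0.2938, 0.1394]
tool_rot: [0.655, 0.756, -0.0, -0.0]
ft_force: [-0.3, -0.0, -0.1]
finger_gap: 0.0705
```

```bash
python3 - <<'E'
from h import *
f,s=wshot("w19")
i=f["frame"].copy()
cv2.polylines(i,[proj(f,box(.413,.294,np.radians(8.2),.086,.056,.048,.048)[:4],s).astype(int)],True,(255,0,0))
cv2.imwrite("pics/w19o.png",i[:,:,::-1])
a,o=crop(f["frame"],(320,190),180,140,4);cv2.imwrite("pics/w19c.png",a[:,:,::-1]);print(o)
E
```

```text
30.15 [0.416  0.2938 0.1394] 98.18 F [-0.28 -0.   -0.06] gap 0.0705 qd 0.012
(230, 120)
```

View pics/w19o.png

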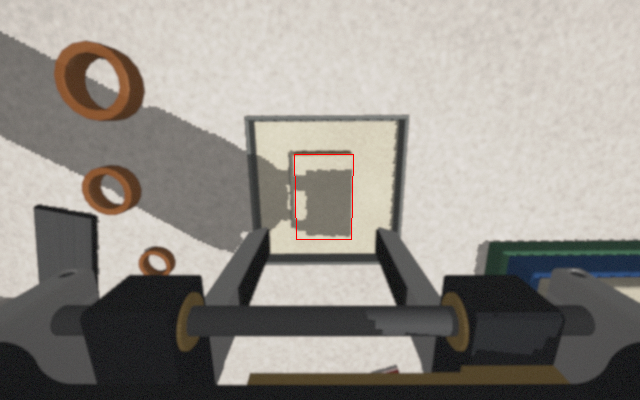

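View pics/w19c.png

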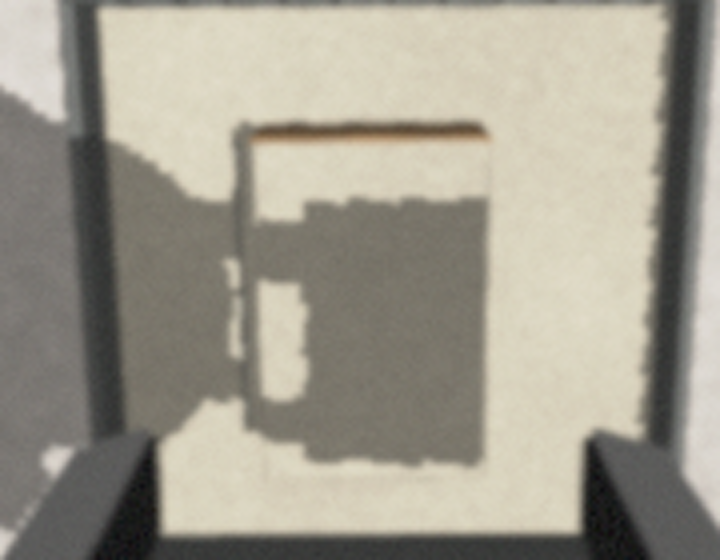

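```bash
python3 - <<'E'
from h import *
from plant import sensors
print(sensors.state()["joint_pos"].round(2))
plan([.4465,.0615,.13],98.2,-.5,rows=15)
E
```

```text
[ 0.12  0.41 -1.04  1.99  0.43  0.98  0.58]
cur [0.4158 0.2938 0.1392] yaw 98.2 delta mm [  30.7 -232.3   -9.2] per row 15.6 rot/row [-0.  0. -0.]
[-0.5, -1.56, -0.02, 0.06, -0.0, 0.0, -0.0, -0.5, -1.56, -0.02, 0.06, -0.0, 0.0, -0.0, -0.5, -1.56, -0.02, 0.06, -0.0, 0.0, -0.0, -0.5, -1.56, -0.02, 0.06, -0.0, 0.0, -0.0, -0.5, -1.56, -0.02, 0.06, -0.0, 0.0, -0.0]
[-0.5, -1.56, -0.02, 0.06, -0.0, 0.0, -0.0, -0.5, -1.56, -0.02, 0.06, -0.0, 0.0, -0.0, -0.5, -1.56, -0.02, 0.06, -0.0, 0.0, -0.0, -0.5, -1.56, -0.02, 0.06, -0.0, 0.0, -0.0, -0.5, -1.56, -0.02, 0.06, -0.0, 0.0, -0.0]
[-0.5, -1.56, -0.02, 0.06, -0.0, 0.0, -0.0, -0.5, -1.56, -0.02, 0.06, -0.0, 0.0, -0.0, -0.5, -1.56, -0.02, 0.06, -0.0, 0.0, -0.0, -0.5, -1.56, -0.02, 0.06, -0.0, 0.0, -0.0, -0.5, -1.56, -0.02, 0.06, -0.0, 0.0, -0.0]
```

Call:
jog_arm(steps=[-0.5,-1.56,0,0,0,0,0,-0.5,-1.56,0,0,0,0,0,-0.5,-1.56,0,0,0,0,0,-0.5,-1.56,0,0,0,0,0,-0.5,-1.56,0,0,0,0,0])

```text
time_s: 30.62
tcp_pos: [0.4268, 0.2161, 0.139]
tool_rot: [0.655, 0.756, -0.001, -0.001]
ft_force: [-0.0, 0.3, -0.5]
finger_gap: 0.0705
```

Call:
jog_arm(steps=[-0.5,-1.56,0,0.1,0,0,0,-0.5,-1.56,0,0.1,0,0,0,-0.5,-1.56,0,0.1,0,0,0,-0.5,-1.56,0,0.1,0,0,0,-0.5,-1.56,0,0.1,0,0,0])

```text
time_s: 31.03
tcp_pos: [0.4379, 0.1389, 0.1341]
tool_rot: [0.655, 0.756, -0.0, -0.001]
ft_force: [0.5, -0.1, 0.6]
finger_gap: 0.0704
```

Call:
jog_arm(steps=[-0.5,-1.56,0,0.1,0,0,0,-0.5,-1.56,0,0.1,0,0,0,-0.5,-1.5,0,0.1,0,0,0,-0.5,-1.2,0,0,0,0,0,-0.5,-0.6,0,0,0,0,0])

```text
time_s: 31.45
tcp_pos: [0.4471, 0.0747, 0.131]
tool_rot: [0.655, 0.755, -0.001, -0.001]
ft_force: [-0.0, 0.1, -0.4]
finger_gap: 0.0706
```

```bash
python3 - <<'E'
from h import *
f,s=wshot("w20"); f,s=wshot("w20"); print(s["joint_pos"].round(2))
i=f["frame"].copy()
for r,z in((.027,.02),(.019,.02)): cv2.polylines(i,[proj(f,circ(.4465,.0615,r,z),s).astype(int)],True,(0,0,255))
a,o=crop(i,(320,190),200,150,4);cv2.imwrite("pics/w20o.png",a[:,:,::-1])
cv2.imwrite("pics/w20.png",f["frame"][:,:,::-1])
plan([.4465,.0615,.06],98.2,-.5,rows=5)
E
```

```text
31.45 [0.4471 0.0747 0.131 ] 98.12 F [-0.01  0.08 -0.38] gap 0.0706 qd 0.141
31.5 [0.4473 0.0744 0.1311] 98.09 F [ 0.43 -1.57  0.26] gap 0.0708 qd 0.044
[ 0.62  0.31 -1.05  2.11  0.34  0.9   1.08]
cur [0.4472 0.0755 0.1313] yaw 98.1 delta mm [ -0.7 -14.  -71.3] per row 14.5 rot/row [-0.01 -0.   -0.02]
[-0.5, -0.28, -0.05, 1.43, -0.0, -0.0, -0.0, -0.5, -0.28, -0.05, 1.43, -0.0, -0.0, -0.0, -0.5, -0.28, -0.05, 1.43, -0.0, -0.0, -0.0, -0.5, -0.28, -0.05, 1.43, -0.0, -0.0, -0.0, -0.5, -0.28, -0.05, 1.43, -0.0, -0.0, -0.0]
```

View pics/w20.png

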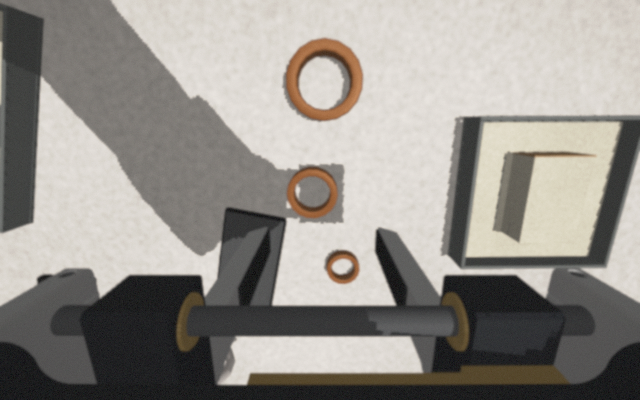

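View pics/w20o.png

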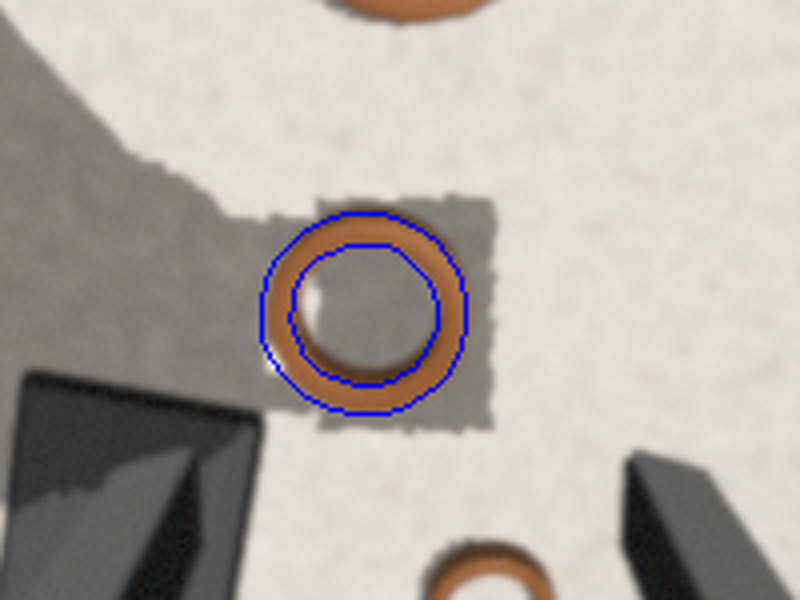

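Call:
jog_arm(steps=[-0.3,-0.38,-0.04,1.4,0,0,0,-0.3,-0.38,-0.04,1.4,0,0,0,-0.3,-0.38,-0.04,1.4,0,0,0,-0.3,-0.2,-0.04,1.2,0,0,0,-0.3,0,0,0.8,0,0,0])

```text
time_s: 31.97
tcp_pos: [0.4471, 0.0633, 0.0687]
tool_rot: [0.655, 0.756, -0.0, -0.001]
ft_force: [-0.5, 0.6, 0.5]
finger_gap: 0.0613
```

```bash
python3 - <<'E'
from h import *
f,s=wshot("w21"); print(s["joint_pos"].round(2))
i=f["frame"].copy()
for r,z in((.027,.02),(.019,.02)): cv2.polylines(i,[proj(f,circ(.446,.062,r,z),s).astype(int)],True,(0,0,255))
a,o=crop(i,(320,220),200,150,4);cv2.imwrite("pics/w21o.png",a[:,:,::-1])
plan([.446,.062,.006],98.2,-.3,rows=5)
E
```

```text
31.9667 [0.4471 0.0633 0.0687] 98.23 F [-0.54  0.57  0.47] gap 0.0613 qd 0.201
[ 0.55  0.41 -0.97  2.17  0.48  0.79  0.99]
cur [0.4468 0.0634 0.0679] yaw 98.2 delta mm [ -0.8  -1.4 -61.9] per row 12.4 rot/row [-0.02 -0.01  0.01]
[-0.3, -0.03, -0.02, 1.24, -0.0, -0.0, 0.0, -0.3, -0.03, -0.02, 1.24, -0.0, -0.0, 0.0, -0.3, -0.03, -0.02, 1.24, -0.0, -0.0, 0.0, -0.3, -0.03, -0.02, 1.24, -0.0, -0.0, 0.0, -0.3, -0.03, -0.02, 1.24, -0.0, -0.0, 0.0]
```

View pics/w21o.png

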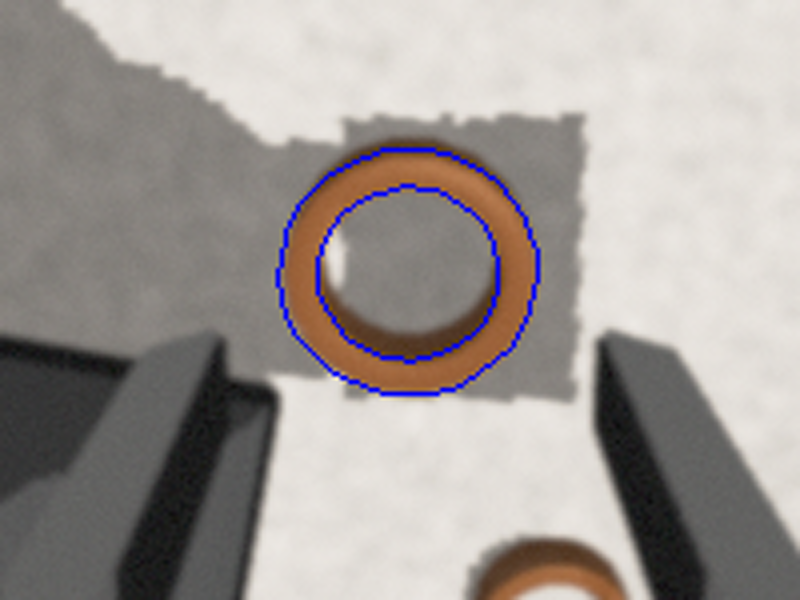

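Call:
jog_arm(steps=[-0.3,-0.06,0,1.4,0,0,0,-0.3,-0.06,-0.03,1.4,0,0,0,-0.3,0,-0.03,1.4,0,0,0,-0.3,0,-0.03,1,0,0,0,-0.3,0,0,0.4,0,0,0])

```text
time_s: 32.43
tcp_pos: [0.4466, 0.062, 0.013]
tool_rot: [0.654, 0.756, -0.0, -0.001]
ft_force: [0.5, -0.3, 0.2]
finger_gap: 0.0614
```

Call:
jog_arm(steps=[-0.3,0,0,0.2,0,0,0,-0.3,0,0,0.1,0,0,0,-0.3,0,0,0,0,0,0,-0.3,0,0,0,0,0,0,-0.3,0,0,0,0,0,0])

```text
time_s: 32.85
tcp_pos: [0.4474, 0.0614, 0.0114]
tool_rot: [0.655, 0.756, 0.0, 0.0]
ft_force: [0.2, -0.5, -0.6]
finger_gap: 0.0613
```

```bash
python3 - <<'E'
from h import *
f,s=wshot("w22")
plan([.446,.062,.006],98.2,-.3,rows=5)
E
```

```text
32.85 [0.4474 0.0614 0.0114] 98.18 F [ 0.24 -0.47 -0.61] gap 0.0613 qd 0.002
cur [0.4474 0.0614 0.0113] yaw 98.2 delta mm [-1.4  0.6 -5.3] per row 1.1 rot/row [ 0.01  0.   -0.01]
[-0.3, 0.02, -0.03, 0.11, 0.0, 0.0, -0.0, -0.3, 0.02, -0.03, 0.11, 0.0, 0.0, -0.0, -0.3, 0.02, -0.03, 0.11, 0.0, 0.0, -0.0, -0.3, 0.02, -0.03, 0.11, 0.0, 0.0, -0.0, -0.3, 0.02, -0.03, 0.11, 0.0, 0.0, -0.0]
```

View pics/w22.png

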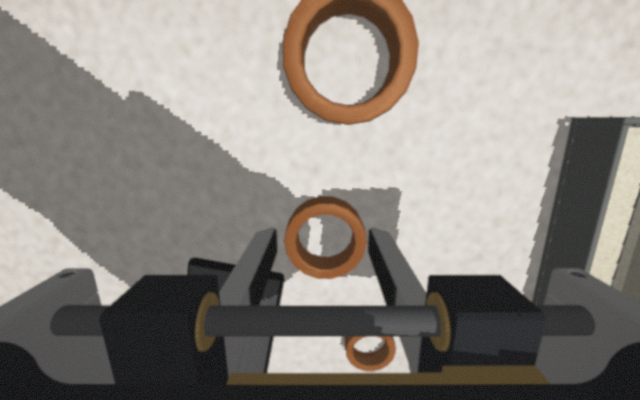

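Call:
jog_arm(steps=[-0.3,0.02,-0.04,0.2,0,0,0,-0.3,0.02,-0.04,0.2,0,0,0,-0.3,0.02,-0.04,0.2,0,0,0,-0.3,0,0,0,0,0,0,1,0,0,0,0,0,0], grip_force=15)

```text
time_s: 33.32
tcp_pos: [0.4457, 0.0619, 0.0047]
tool_rot: [0.655, 0.756, -0.0, -0.0]
ft_force: [0.6, 0.3, 0.1]
finger_gap: 0.0573
```

Call:
jog_arm(steps=[1,0,0,0,0,0,0,1,0,0,0,0,0,0,1,0,0,0,0,0,0,1,0,0,0,0,0,0,1,0,0,0,0,0,0])

```text
time_s: 33.73
tcp_pos: [0.4458, 0.0618, 0.0049]
tool_rot: [0.655, 0.756, 0.0, -0.0]
ft_force: [0.5, -1.0, -0.8]
finger_gap: 0.0526
```

```bash
python3 - <<'E'
from h import *
f,s=wshot("w23")
i=f["frame"].copy()
for d in(0,):
  for r in(.027,.019): cv2.polylines(i,[proj(f,circ(s["tcp_pos"][0],s["tcp_pos"][1],r,.02),s).astype(int)],True,(0,0,255))
a,o=crop(i,(320,240),160,120,5);cv2.imwrite("pics/w23o.png",a[:,:,::-1])
E
```

```text
33.7333 [0.4458 0.0618 0.0049] 98.19 F [ 0.48 -0.99 -0.77] gap 0.0526 qd 0.002
```

View pics/w23o.png

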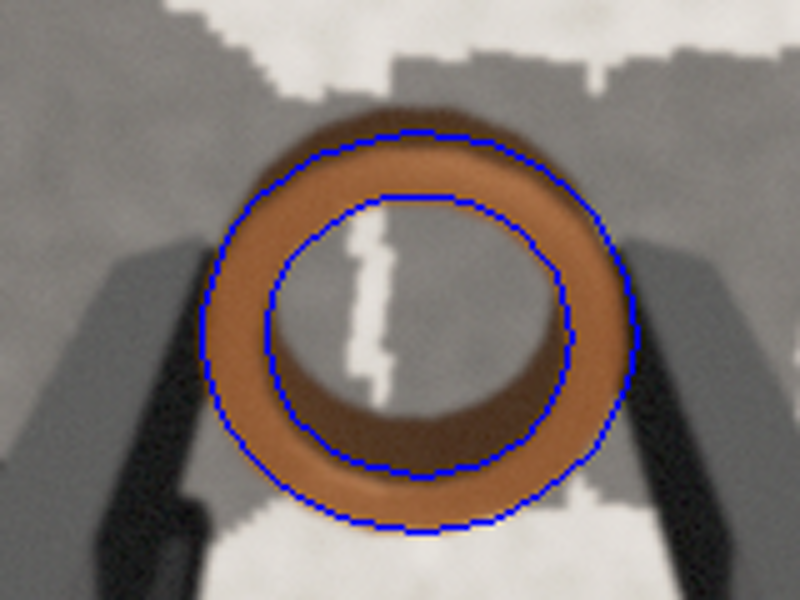

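Call:
jog_arm(steps=[1,0,0,-0.5,0,0,0,1,0,0,-1,0,0,0,1,0,0,-2,0,0,0,1,0,0,-2,0,0,0,1,0,0,-2,0,0,0])

```text
time_s: 34.2
tcp_pos: [0.4456, 0.0622, 0.0814]
tool_rot: [0.655, 0.756, 0.0, -0.0]
ft_force: [0.8, -0.2, 0.1]
finger_gap: 0.0527
```

Call:
jog_arm(steps=[1,0,0,-1.5,0,0,0,1,0,0,-1,0,0,0,1,0,0,0,0,0,0,1,0,0,0,0,0,0,1,0,0,0,0,0,0])

```text
time_s: 34.62
tcp_pos: [0.4455, 0.0616, 0.1044]
tool_rot: [0.655, 0.756, -0.0, -0.0]
ft_force: [-0.9, -0.7, -1.4]
finger_gap: 0.0525
```

```bash
python3 - <<'E'
from h import *
f,s=wshot("w24"); print(s["joint_pos"].round(2))
plan([.413,.294,.11],98.2,1,rows=15)
E
```

```text
34.6167 [0.4455 0.0616 0.1044] 98.18 F [-0.86 -0.72 -1.44] gap 0.0525 qd 0.011
[ 0.61  0.35 -1.02  2.15  0.39  0.85  1.06]
cur [0.4453 0.0617 0.1042] yaw 98.2 delta mm [-32.3 232.3   5.8] per row 15.6 rot/row [-0. -0. -0.]
[1.0, 1.56, 0.01, -0.04, -0.0, -0.0, -0.0, 1.0, 1.56, 0.01, -0.04, -0.0, -0.0, -0.0, 1.0, 1.56, 0.01, -0.04, -0.0, -0.0, -0.0, 1.0, 1.56, 0.01, -0.04, -0.0, -0.0, -0.0, 1.0, 1.56, 0.01, -0.04, -0.0, -0.0, -0.0]
[1.0, 1.56, 0.01, -0.04, -0.0, -0.0, -0.0, 1.0, 1.56, 0.01, -0.04, -0.0, -0.0, -0.0, 1.0, 1.56, 0.01, -0.04, -0.0, -0.0, -0.0, 1.0, 1.56, 0.01, -0.04, -0.0, -0.0, -0.0, 1.0, 1.56, 0.01, -0.04, -0.0, -0.0, -0.0]
[1.0, 1.56, 0.01, -0.04, -0.0, -0.0, -0.0, 1.0, 1.56, 0.01, -0.04, -0.0, -0.0, -0.0, 1.0, 1.56, 0.01, -0.04, -0.0, -0.0, -0.0, 1.0, 1.56, 0.01, -0.04, -0.0, -0.0, -0.0, 1.0, 1.56, 0.01, -0.04, -0.0, -0.0, -0.0]
```

View pics/w24.png

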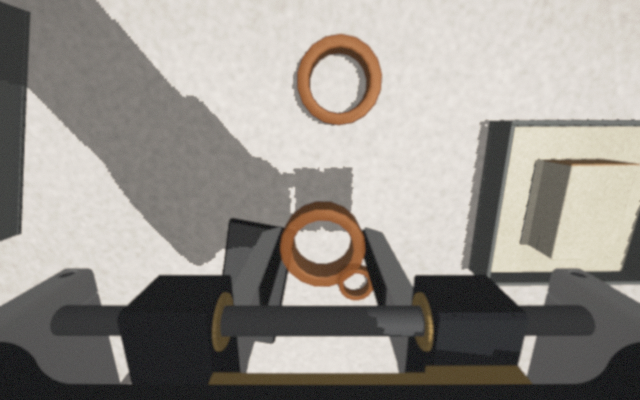

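Call:
jog_arm(steps=[1,0.8,0,0,0,0,0,1,1.56,0,0,0,0,0,1,1.56,0,0,0,0,0,1,1.56,0,0,0,0,0,1,1.56,0,0,0,0,0])

```text
time_s: 35.08
tcp_pos: [0.4351, 0.1329, 0.1044]
tool_rot: [0.655, 0.756, -0.0, -0.0]
ft_force: [0.1, -0.7, -0.6]
finger_gap: 0.0526
```

Call:
jog_arm(steps=[1,1.56,0,0,0,0,0,1,1.56,0,0,0,0,0,1,1.56,0,0,0,0,0,1,1.56,0,0,0,0,0,1,1.56,0,0,0,0,0])

```text
time_s: 35.5
tcp_pos: [0.4238, 0.2101, 0.1043]
tool_rot: [0.655, 0.756, -0.0, -0.0]
ft_force: [0.4, 0.3, -0.5]
finger_gap: 0.0527
```

Call:
jog_arm(steps=[1,1.56,0,0,0,0,0,1,1.56,0,0,0,0,0,1,1.56,0,0,0,0,0,1,1.56,0,0,0,0,0,1,1.1,0,0,0,0,0])

```text
time_s: 35.92
tcp_pos: [0.4131, 0.2834, 0.1044]
tool_rot: [0.654, 0.756, -0.0, -0.001]
ft_force: [-0.0, 0.1, -0.0]
finger_gap: 0.0528
```

Call:
jog_arm(steps=[1,0.6,0,0,0,0,0,1,0.4,0,0,0,0,0,1,0,0,0,0,0,0,1,0,0,0,0,0,0,1,0,0,0,0,0,0])

```text
time_s: 36.33
tcp_pos: [0.4129, 0.2906, 0.1047]
tool_rot: [0.655, 0.756, -0.0, 0.0]
ft_force: [0.0, -0.4, -1.0]
finger_gap: 0.0526
```

```bash
python3 - <<'E'
from h import *
f,s=wshot("w25"); print(s["joint_pos"].round(2))
plan([.413,.294,.07],98.2,1,rows=5)
E
```

```text
36.3333 [0.4129 0.2906 0.1047] 98.15 F [ 0.05 -0.41 -1.03] gap 0.0526 qd 0.006
[ 0.08  0.45 -1.    2.03  0.48  0.92  0.54]
cur [0.413  0.2906 0.1048] yaw 98.1 delta mm [  0.    3.4 -34.8] per row 7.0 rot/row [-0.    0.   -0.01]
[1.0, 0.07, 0.01, 0.7, -0.0, 0.0, -0.0, 1.0, 0.07, 0.01, 0.7, -0.0, 0.0, -0.0, 1.0, 0.07, 0.01, 0.7, -0.0, 0.0, -0.0, 1.0, 0.07, 0.01, 0.7, -0.0, 0.0, -0.0, 1.0, 0.07, 0.01, 0.7, -0.0, 0.0, -0.0]
```

View pics/w25.png

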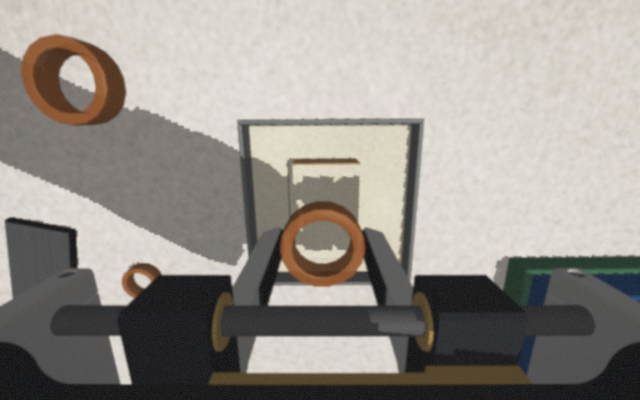

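Call:
jog_arm(steps=[1,0.12,0,0.8,0,0,0,1,0.12,0,0.8,0,0,0,1,0.1,0,0.8,0,0,0,1,0,0,0.7,0,0,0,1,0,0,0.4,0,0,0])

```text
time_s: 36.8
tcp_pos: [0.4118, 0.2944, 0.0685]
tool_rot: [0.655, 0.756, -0.001, -0.0]
ft_force: [0.4, -0.9, -0.2]
finger_gap: 0.0525
```

```bash
python3 - <<'E'
from h import *
import pickle
f,s=pickle.load(open("w25.pkl","rb"))
i=f["frame"].copy()
cv2.polylines(i,[proj(f,box(.413,.294,np.radians(8.2),.086,.056,.048,.048)[:4],s).astype(int)],True,(255,0,0))
a,o=crop(i,(320,210),160,120,5);cv2.imwrite("pics/w25o.png",a[:,:,::-1])
f,s=wshot("w26")
i=f["frame"].copy()
cv2.polylines(i,[proj(f,box(.413,.294,np.radians(8.2),.086,.056,.048,.048)[:4],s).astype(int)],True,(255,0,0))
a,o=crop(i,(320,210),160,120,5);cv2.imwrite("pics/w26o.png",a[:,:,::-1])
plan([.413,.294,.062],98.2,1,rows=5)
E
```

```text
36.8 [0.4118 0.2944 0.0685] 98.2 F [ 0.39 -0.93 -0.18] gap 0.0525 qd 0.075
cur [0.4117 0.2943 0.0683] yaw 98.2 delta mm [ 1.3 -0.3 -6.3] per row 1.3 rot/row [-0.02  0.01  0.  ]
[1.0, -0.01, 0.03, 0.13, -0.0, 0.0, 0.0, 1.0, -0.01, 0.03, 0.13, -0.0, 0.0, 0.0, 1.0, -0.01, 0.03, 0.13, -0.0, 0.0, 0.0, 1.0, -0.01, 0.03, 0.13, -0.0, 0.0, 0.0, 1.0, -0.01, 0.03, 0.13, -0.0, 0.0, 0.0]
```

View pics/w25o.png

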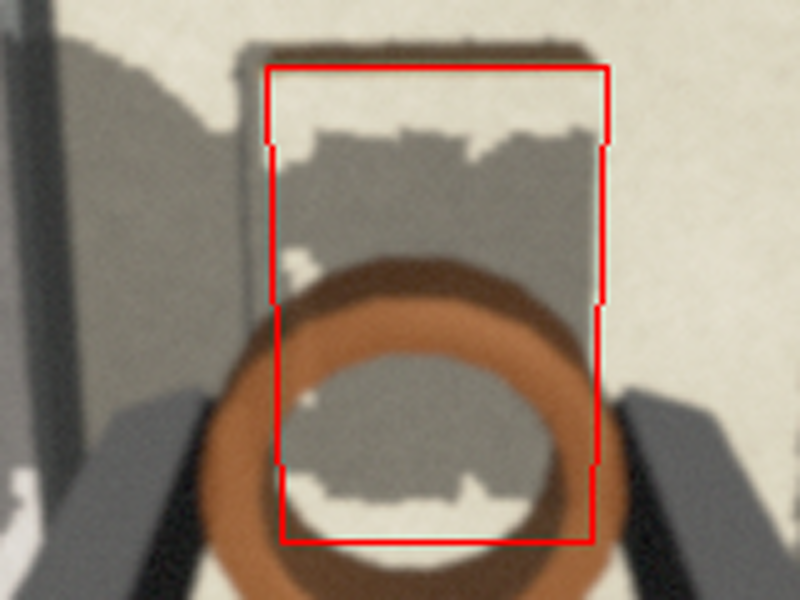

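View pics/w26o.png

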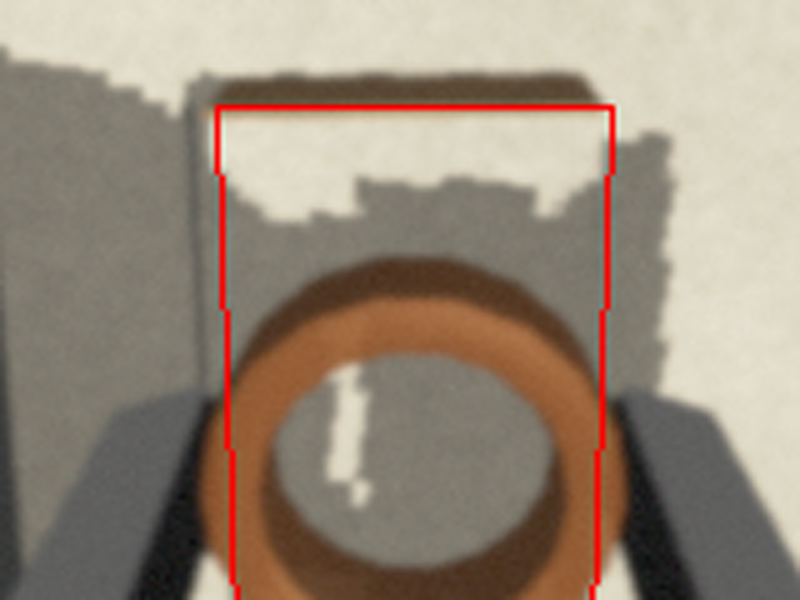

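Call:
jog_arm(steps=[1,-0.03,0.05,0.2,0,0,0,1,-0.03,0.05,0.2,0,0,0,1,-0.02,0.03,0.2,0,0,0,1,0,0,0.1,0,0,0,1,0,0,0,0,0,0])

```text
time_s: 37.27
tcp_pos: [0.4137, 0.294, 0.0628]
tool_rot: [0.655, 0.756, -0.0, -0.0]
ft_force: [-0.2, 0.1, -1.2]
finger_gap: 0.0528
```

Call:
jog_arm(steps=[1,0,0,0.1,0,0,0,1,0,0,0.1,0,0,0,1,0,0,0.1,0,0,0,1,0,0,0,0,0,0,1,0,0,0,0,0,0])

```text
time_s: 37.68
tcp_pos: [0.4137, 0.294, 0.0599]
tool_rot: [0.655, 0.756, -0.0, -0.0]
ft_force: [0.9, -0.1, -0.3]
finger_gap: 0.0528
```

Call:
jog_arm(steps=[1,-0.02,-0.03,0.1,0,0,0,1,-0.01,-0.02,0.1,0,0,0,1,0,0,0.1,0,0,0,1,0,0,0,0,0,0,1,0,0,0,0,0,0])

```text
time_s: 38.1
tcp_pos: [0.4132, 0.2937, 0.0568]
tool_rot: [0.655, 0.756, -0.0, -0.0]
ft_force: [-0.2, 0.4, -1.2]
finger_gap: 0.0524
```

Call:
jog_arm(steps=[1,0,0,0.1,0,0,0,1,0,0,0.05,0,0,0,1,0,0,0,0,0,0,1,0,0,0,0,0,0,1,0,0,0,0,0,0])

```text
time_s: 38.52
tcp_pos: [0.4133, 0.2937, 0.0554]
tool_rot: [0.655, 0.756, 0.0, -0.0]
ft_force: [0.1, -0.4, -0.6]
finger_gap: 0.0527
```

Call:
jog_arm(steps=[1,0,0,0.1,0,0,0,1,0,0,0,0,0,0,1,0,0,0,0,0,0,1,0,0,0,0,0,0,1,0,0,0,0,0,0])

```text
time_s: 38.93
tcp_pos: [0.4133, 0.2937, 0.0544]
tool_rot: [0.655, 0.756, 0.0, 0.0]
ft_force: [0.7, 0.3, -0.6]
finger_gap: 0.0526
```

Call:
jog_arm(steps=[1,0,0,0.1,0,0,0,1,0,0,0,0,0,0,1,0,0,0,0,0,0,1,0,0,0,0,0,0,1,0,0,0,0,0,0])

```text
time_s: 39.35
tcp_pos: [0.4133, 0.2937, 0.0534]
tool_rot: [0.655, 0.756, 0.0, -0.0]
ft_force: [-0.4, 0.6, -1.2]
finger_gap: 0.0526
```

Call:
jog_arm(steps=[1,0,0,0.07,0,0,0,1,0,0,0,0,0,0,1,0,0,0,0,0,0,1,0,0,0,0,0,0,1,0,0,0,0,0,0])

```text
time_s: 39.77
tcp_pos: [0.4134, 0.2938, 0.053]
tool_rot: [0.655, 0.756, 0.0, 0.0]
ft_force: [-0.8, -2.2, 6.4]
finger_gap: 0.0525
```

Call:
jog_arm(steps=[1,0,0,0.07,0,0,0,1,0,0,0,0,0,0,1,0,0,0,0,0,0,1,0,0,0,0,0,0,1,0,0,0,0,0,0])

```text
time_s: 40.18
tcp_pos: [0.4135, 0.2937, 0.0526]
tool_rot: [0.655, 0.756, 0.0, 0.0]
ft_force: [-2.9, -3.3, 15.2]
finger_gap: 0.0526
```

Call:
jog_arm(steps=[1,0,0,-0.08,0,0,0,1,0,0,0,0,0,0,-0.3,0,0,0,0,0,0,-0.3,0,0,0,0,0,0,-0.3,0,0,0,0,0,0])

```text
time_s: 40.6
tcp_pos: [0.4133, 0.2937, 0.0527]
tool_rot: [0.655, 0.756, -0.0, -0.0]
ft_force: [0.6, -0.4, -0.6]
finger_gap: 0.0605
```

Call:
jog_arm(steps=[-0.3,0,0,-0.3,0,0,0,-0.3,0,0,-1,0,0,0,-0.3,0,0,-2,0,0,0,-0.3,0,0,-2.5,0,0,0,-0.3,0,0,-2,0,0,0])

```text
time_s: 41.02
tcp_pos: [0.413, 0.2941, 0.1328]
tool_rot: [0.655, 0.756, 0.0, -0.0]
ft_force: [0.2, 1.0, 0.4]
finger_gap: 0.0609
```

Call:
jog_arm(steps=[-0.3,0,0,-1,0,0,0,-0.3,0,0,-0.5,0,0,0,-0.3,0,0,0,0,0,0,-0.3,0,0,0,0,0,0,-0.3,0,0,0,0,0,0])

```text
time_s: 41.43
tcp_pos: [0.4129, 0.2932, 0.1449]
tool_rot: [0.655, 0.756, -0.001, -0.0]
ft_force: [-0.0, -0.0, 0.2]
finger_gap: 0.0612
```

```bash
python3 - <<'E'
from h import *
f,s=wshot("w27")
i=f["frame"].copy()
cv2.polylines(i,[proj(f,box(.413,.294,np.radians(8.2),.086,.056,.048,.048)[:4],s).astype(int)],True,(255,0,0))
for r in(.027,.019): cv2.polylines(i,[proj(f,circ(.4133,.2937,r,.068),s).astype(int)],True,(0,0,255))
a,o=crop(i,(320,200),160,120,5);cv2.imwrite("pics/w27o.png",a[:,:,::-1])
a,o=crop(f["frame"],(320,200),160,120,5);cv2.imwrite("pics/w27c.png",a[:,:,::-1])
E
```

```text
41.4333 [0.4129 0.2932 0.1449] 98.19 F [-0.   -0.02  0.25] gap 0.0612 qd 0.005
```

View pics/w27o.png

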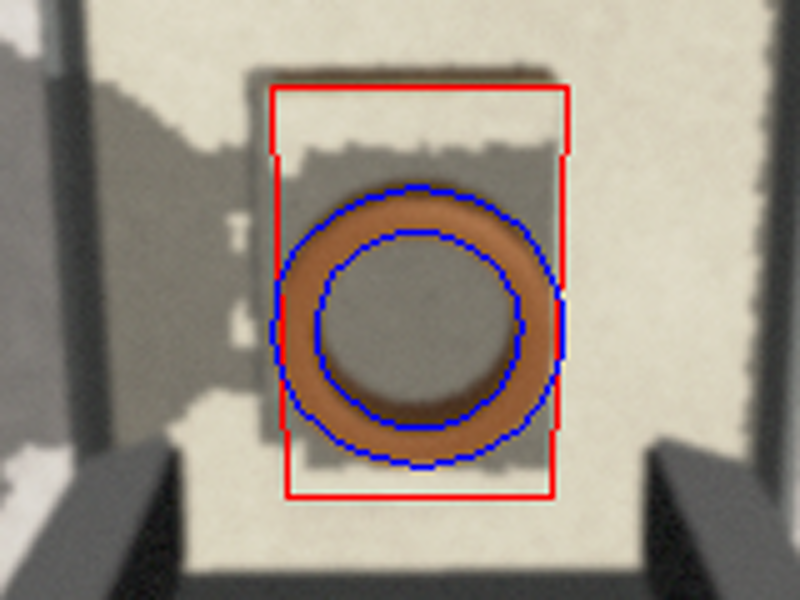

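View pics/w27c.png

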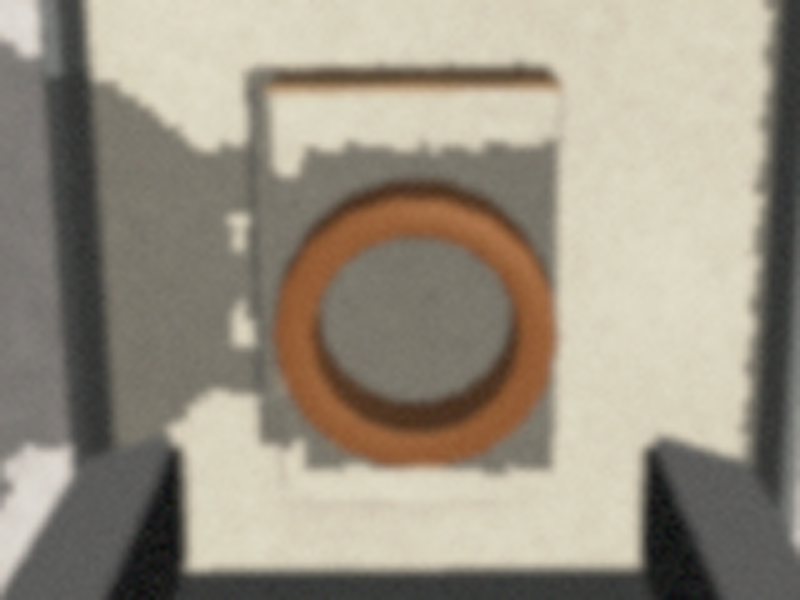

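Call:
jog_arm(steps=[-0.3,0,0,-2,0,0,0,-0.3,-1,0,-2,0,0,0,-0.3,-2,0,-1,0,0,0,-0.3,-2,0,0,0,0,0,-0.3,-2,0,0,0,0,0])

```text
time_s: 41.9
tcp_pos: [0.4232, 0.2238, 0.1957]
tool_rot: [0.655, 0.756, 0.0, -0.0]
ft_force: [0.3, -0.5, 0.7]
finger_gap: 0.0611
```

Call:
jog_arm(steps=[-0.3,-2,0,0,0,0,0,-0.3,-2,0,0,0,0,0,-0.3,-2,0,0,0,0,0,-0.3,-2,0,0,0,0,0,-0.3,-2,0,0,0,0,0])

```text
time_s: 42.32
tcp_pos: [0.4372, 0.1244, 0.1952]
tool_rot: [0.655, 0.756, -0.0, -0.0]
ft_force: [-0.1, 0.2, -0.3]
finger_gap: 0.0609
```

Call:
jog_arm(steps=[-0.3,-2,0,0,0,0,0,-0.3,-1,0,0,0,0,0,-0.3,0,0,0,0,0,0,-0.3,0,0,0,0,0,0,-0.3,0,0,0,0,0,0])

```text
time_s: 42.73
tcp_pos: [0.4415, 0.0965, 0.1956]
tool_rot: [0.655, 0.756, 0.0, -0.0]
ft_force: [-0.2, -0.1, -0.2]
finger_gap: 0.0611
```

```bash
python3 - <<'E'
from h import *
from plant import vision,sensors
for n in("top","scene"):
    f=vision.grab_frame(n); cv2.imwrite(f"pics/{n}9.png",f["frame"][:,:,::-1])
print(sensors.state()["time_s"],sensors.state()["tcp_pos"],sensors.state()["ft_force"])
E
```

```text
42.8333 [0.44157051 0.09669321 0.19571376] [-0.01413281  0.53786919  0.2705911 ]
```

View pics/top9.png

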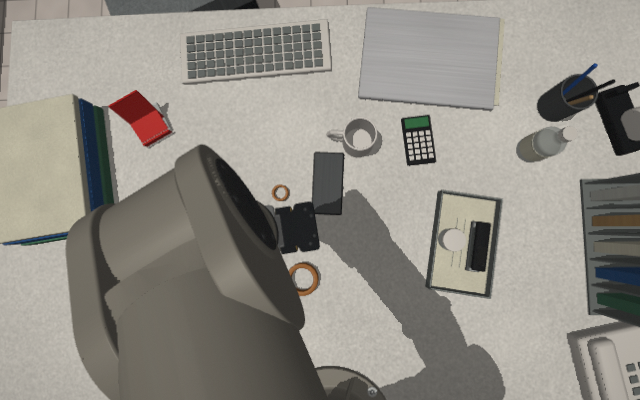

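View pics/scene9.png

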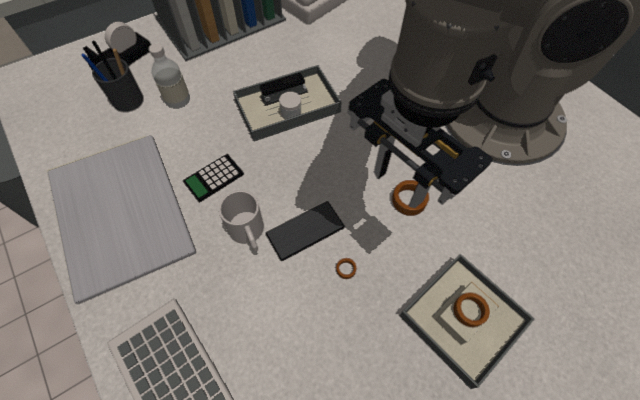

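```bash
python3 -c "
from plant import hand_in; print(hand_in())"
```

```text
the job is handed in; nothing more can be done
None
```

Both kits are made up and the job is handed in, at 42.8 s on the robot's clock.

- **Long tray:** The stapler and then the jar were lowered until contact was felt, at 31 N and 6 N. They stand upright side by side on the sheets, about 15 mm apart. The sheets are about 12 mm high.
- **Square tray:** The memo block was lowered to contact at 36 N, with the sheets about 16 mm high. The middle-sized roll was then lowered onto it, touching at 6 N and reaching 15 N. I eased off about 1 mm before opening the fingers for the stapler, block and roll; the jar was released straight from contact.
- **Last checks:** In the wrist picture the roll lies flat, within about 1 mm of the block's centre. The final top and scene pictures show the mug, calculator, phone and the other two rolls where they were at the start. The gripper was clear of everything, with no force reading above noise.
- **Disagreement:** The sheet height triangulated from the two fixed cameras read nearly 10 mm low. I did not rely on it and used contact to set the heights. In the last top picture the arm hid the square tray, so that tray was checked only in the scene and wrist pictures.

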